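# Change the bead spinner from tin to bead dishes and lock its cam brake

## Robot

A 6-joint arm with a two-finger parallel gripper is mounted at the origin on the work surface. World frame = base frame: x ahead of the robot, y to its left, z up, the work surface at z = 0. Lengths are in m, angles in rad, forces in N, time in s.
With the tool pointing down it reaches from about 0.35 to 0.85 m from the base axis. Payload 8.1 kg.
Tool frame: the origin (TCP) lies midway between the tips of the shut fingers; the grasp point (between the pads) lies 19 mm behind it; z points along the fingers, y is the direction in which the jaws open and shut (so a half turn about z gives the same grasp; the last joint's range is limited). The gripper opens to 93 mm and grips with 3 to 60 N. Pads are 15 mm wide; open, the fingers measure 128 mm over their backs; the gripper's body (75 mm by 188 mm) begins 65 mm behind the grasp point.
Start: joints at [1.042, 0.13, 1.488, -0, 1.523, -0.085], TCP at [0.258, 0.542, 0.219] pointing down, gripper open.
Joint ranges: [-2.96, 2.96], [-0.89, 2.26], [0.02, 2.5], [-1.34, 4.48], [0, 2.73], [-2.66, 2.66]. Speed limits (rad/s): [2.39, 2.39, 2.79, 3.14, 3.14, 3.14].

## Interface

Orientations are given as a rotation vector (axis times angle).
In Python, from plant import robot gives the robot as it stands. The module is installed in compiled form; this text tells all that it offers.
- The arm moves only by the shell command python3 -m pendant 'ROWS' [FORCE]. ROWS is JSON, a list of rows, each an object with "translation": the shift along the tool's x, y, z in mm, a list of three; "twist": the turn, a rotation vector about the tool's x, y, z in rad, a list of three; "grip": the opening, from -1 (shut) to 1 (fully open). A call has exactly 10 rows; each row shifts and turns the pose as measured when the row begins, along the tool's axes as they then stand; what a row does not reach is not made up. A row lasts 1/10 s, in which the tool goes at most 50 mm and 8.59 degrees, less where a joint would pass 70% of its speed; a pose out of reach is approached as far as the arm can. A call is refused whole if a number of a shift passes 50 or a number of a turn 0.15, either way. A call with a gripper value outside its range is refused whole. The fingers move at their own pace and stop on an object; FORCE is the grip in N (left out, the last holds). Time passes only in rows, so rows that do not move let the fingers close, or fill a call up. It gives the time, the measured TCP pose, the force and the opening at its end, in the units of the state.
- robot.read_state(): the state, without advancing time (a new reading comes with each control period).
- robot.read_camera(name): name is "side" or "top"; returns (picture, depth): 384x512x3 uint8, red, green, blue; 384x512 float32, m along the optical axis (not along the pixel's ray), 0 where there is no reading.
- robot.camera_info(name): a dict with "vertical_fov" (degrees; the focal length in pixels is half the picture's height over the tangent of half this angle, whatever the lens; pixels are square), "cx", "cy" (the principal point, pixels), "cam_to_world" (4x4, takes a point from camera to world coordinates). Camera axes: x right, y up, looking along -z (the intrinsics and any distortion apply to the point x, -y, -z); pixel columns grow to the right and rows downward; lengths in m; the calibration is good to about 2 mm. A picture is of the moment at which its call begins. camera_info takes no time and is no camera call.
- robot.close_job(): hands the job in, once; it reports no verdict.
The state is a dict: "t": time; "q": joint angles; "dq": joint speeds; "joint_torque": joint torques, N m; "tool_pos": TCP position; "orientation": TCP orientation; "force": force on the tool from outside, world axes, zero at the start; "wrist_torque": the same for the moment, N m; "opening": finger opening in m.
Only numpy, scipy, OpenCV 4.12 (cv2) and the standard library are available. Lean on these libraries where they do the work, as an engineer would, in place of code of your own. Each camera call takes 0.05 s, during which the arm holds its last target. There are 200 camera calls.

## Task

Pack up the beading: snap the spinner's brake lever open and move the tin from the hub to the cobalt plate, standing upright. Nest all the bead dishes that are on the table into one straight upright stack standing in the hub, in any order, and only then snap the lever back over centre so that the brake clamps the stack. Leave the bead jar, the clip and the open case undisturbed.

Things in the scene. Friction and masses are not known exactly. Their poses are not given: they have to be found in the camera images.
- spinner: acrylic bead spinner stand, fixed: base plate 165 x 110 x 8 mm (x from -60 to 105 mm) with a blue round hub and, on its +x side, a white brake housing (34 mm wide, 22 mm tall, x from 39 to 97 mm) that carries the steel lever. Origin: on the hub's axis at table height, z up. Beside the hub, fingers have most room along the spinner's y axis
- hub (a point): centre of the floor of the round hub well, 8 mm above the table: the well is 51 mm across inside, 62 mm outside, 14 mm deep (wall top 22 mm above the table). It takes a dish's foot or the tin (both 48 mm across) with 1.5 mm play all round; a dish standing in the well has its origin at this point
- lever_pivot (a point): the vertical pin on which the brake lever swings, 24 mm above the table, 75 mm from the hub's axis along the spinner's +x
- lever_knob (a point): top of the upright red knob at the end of the brake lever, on the knob's axis and 58 mm above the table; the knob is 16 mm across and 34 mm tall (from 24 to 58 mm above the table), 75 mm from the pivot pin
- brake_lever (a joint): over-centre brake lever on a vertical pin, rad, anticlockwise from above: 0 clamped, 2.0 released. At q it points along the spinner's +x turned by (q - 1.0) rad. A spring cam drives it away from its centre at 0.6: below, it snaps to 0 and clamps; above, it springs towards 2.0. Push the knob along its circle with 3 to 4 N well past centre (to 0.3, or to 1.0 to release), then let go
- brake_shoe: small black rubber block, 11 mm wide and 10 mm tall, in the gap in the hub wall on its lever side, 10 to 20 mm above the table; when clamped its spring presses what stands in the hub with about 5 N against the far wall, released it draws back out of the well. Origin: its centre
- tin: round closed aluminium pillbox tin, 48 mm across and 40 mm tall, 60 g, at the start clamped in the hub. Origin: centre of its underside, z up
- plate: round cobalt-blue ceramic trinket plate, fixed, 120 mm across, rim 14 mm tall; its flat middle is 70 mm across and 5 mm above the table. Origin: centre of its underside
- dish_red: red stacking bead dish, 60 mm across, 44 mm tall, 60 g: solid round foot (48 mm across, 20 mm tall, bevelled below) under a collar 60 mm across, 24 mm tall, with a cavity 53 mm across, 24 mm deep. Nested, its foot drops into the dish below (2.5 mm play all round) and its collar rests on that rim, 24 mm higher. Grip it by the collar. Origin: centre of its underside, z up. May be absent
- dish_white: white stacking bead dish, 60 mm across, 44 mm tall, 60 g: solid round foot (48 mm across, 20 mm tall, bevelled below) under a collar 60 mm across, 24 mm tall, with a cavity 53 mm across, 24 mm deep. Nested, its foot drops into the dish below (2.5 mm play all round) and its collar rests on that rim, 24 mm higher. Grip it by the collar. Origin: centre of its underside, z up. May be absent
- dish_yellow: yellow stacking bead dish, 60 mm across, 44 mm tall, 60 g: solid round foot (48 mm across, 20 mm tall, bevelled below) under a collar 60 mm across, 24 mm tall, with a cavity 53 mm across, 24 mm deep. Nested, its foot drops into the dish below (2.5 mm play all round) and its collar rests on that rim, 24 mm higher. Grip it by the collar. Origin: centre of its underside, z up. May be absent
- dish_green: green stacking bead dish, 60 mm across, 44 mm tall, 60 g: solid round foot (48 mm across, 20 mm tall, bevelled below) under a collar 60 mm across, 24 mm tall, with a cavity 53 mm across, 24 mm deep. Nested, its foot drops into the dish below (2.5 mm play all round) and its collar rests on that rim, 24 mm higher. Grip it by the collar. Origin: centre of its underside, z up. May be absent
- dish_orange: orange stacking bead dish, 60 mm across, 44 mm tall, 60 g: solid round foot (48 mm across, 20 mm tall, bevelled below) under a collar 60 mm across, 24 mm tall, with a cavity 53 mm across, 24 mm deep. Nested, its foot drops into the dish below (2.5 mm play all round) and its collar rests on that rim, 24 mm higher. Grip it by the collar. Origin: centre of its underside, z up. May be absent
- bead_jar: bystander: green glass jar with a metal lid, 48 mm across, 60 mm tall. Origin: centre of its underside
- board_clip: bystander: steel bead board clip, block of 45 x 22 x 16 mm with a wire loop. Origin: centre of its underside
- case: bystander: clear plastic bead case, 100 x 180 x 35 mm, loose, 300 g, its 100 mm lid standing open at its far (+x) edge. Origin: centre of its underside

How it is judged:
On the way, in this order (a step that is already met when the one before it is completed fails the run):
1. the brake lever is snapped open (beyond 1.5 rad) (value of joint brake_lever above 1.5 rad), for 0.2 s.
2. with the brake still open, all dishes present are nested upright in one stack in the hub, at rest (value of joint brake_lever above 1.2 rad and horizontal distance between each of dish_red, dish_white, dish_yellow, dish_green, dish_orange and hub below 0.014 m and angle between each of dish_red, dish_white, dish_yellow, dish_green, dish_orange's own z axis and vertical below 0.09 rad and linear speed of each of dish_red, dish_white, dish_yellow, dish_green, dish_orange below 0.03 m/s), for 0.3 s.
3. the brake lever is snapped back over centre and the shoe presses the stack (value of joint brake_lever below 0.12 rad and contact force between brake_shoe and anything else above 2 N), for 0.3 s.
At the end, for the whole second after the job is handed in: Lever clamped (below 0.12 rad), its shoe pressing the stack (over 2 N); every dish present nested in one stack, upright (within 0.09 rad), within 14 mm of the hub's axis; the tin upright (0.15 rad) on the plate within 26 mm of its middle; all at rest (all of step 3 and horizontal distance between each of dish_red, dish_white, dish_yellow, dish_green, dish_orange and hub below 0.014 m and angle between each of dish_red, dish_white, dish_yellow, dish_green, dish_orange's own z axis and vertical below 0.09 rad and linear speed of each of dish_red, dish_white, dish_yellow, dish_green, dish_orange below 0.03 m/s and horizontal distance between tin and plate below 0.026 m and height (world z) of tin below 0.02 m and angle between tin's own z axis and vertical below 0.15 rad and linear speed of tin below 0.02 m/s); the robot touches nothing.
It fails at once if the bead jar is shifted more than 4 cm or knocked over (distance of bead_jar from where it was at the start of the episode above 0.04 m or angle between bead_jar's own z axis and vertical above 0.6 rad).
It fails at once if the clip is shifted more than 4 cm (distance of board_clip from where it was at the start of the episode above 0.04 m).
It fails at once if the bead case is shifted more than 4 cm (distance of case from where it was at the start of the episode above 0.04 m).
Of dish_red, dish_white, dish_yellow, dish_green, dish_orange only 3 to 5 are there at a start; the rules pass over those that are not, and their reading is None.
At some moment in a run one of dish_red, dish_white, dish_yellow, dish_green, dish_orange may be knocked a few centimetres aside while the robot is not near it.
It also fails if it takes over 210 s, if anything falls off the work surface, if the arm or the gripper's body presses on something with over 40 N, if the wrist force passes 120 N, or if a joint passes its speed limit or range.

## Working session

There is one attempt and no reset: what is moved stays moved. The work goes in short steps, Python scripts to look and compute and a shell command to move; the robot and the scene stay as the last step left them, time stands still between calls to the robot, and variables do not carry over. Pictures are saved under pics/ and viewed, about 12 in all and at most 16, crops included, and the job is handed in when it is done.

```bash
mkdir -p pics
cat > h.py <<'E'
import numpy as np, cv2
from plant import robot
def snap(n,name):
    im,d=robot.read_camera(n); cv2.imwrite(f'pics/{name}.png',im[:,:,::-1]); np.savez(f'pics/{name}.npz',im=im,d=d); return im,d
def pts(n,d):
    c=robot.camera_info(n); H,W=d.shape; f=H/2/np.tan(np.radians(c['vertical_fov'])/2)
    u,v=np.meshgrid(np.arange(W),np.arange(H)); 
    P=np.stack([(u-c['cx'])/f*d,-(v-c['cy'])/f*d,-d,np.ones_like(d)],-1)@np.array(c['cam_to_world']).T
    P=P[...,:3].copy(); P[d==0]=np.nan; return P
E
python3 - <<'E'
from h import *
for n in('side','top'):
    im,d=snap(n,n+'0'); c=robot.camera_info(n); print(n,{k:np.round(v,3).tolist() if not np.isscalar(v) else v for k,v in c.items()})
print(robot.read_state())
E
```

```text
side {'vertical_fov': 43.180531514869266, 'cx': 253.8976338589234, 'cy': 190.89558078732483, 'cam_to_world': [[0.803, 0.39, -0.451, 0.053], [-0.596, 0.501, -0.628, -0.771], [-0.019, 0.773, 0.635, 0.879], [0.0, 0.0, 0.0, 1.0]]}
top {'vertical_fov': 44.97059384911565, 'cx': 254.10122765198773, 'cy': 187.58717100077214, 'cam_to_world': [[0.075, 0.976, -0.204, 0.279], [-0.997, 0.075, -0.011, 0.005], [0.005, 0.205, 0.979, 1.566], [0.0, 0.0, 0.0, 1.0]]}
{'t': 0.1, 'q': array([ 1.04159038e+00,  1.31104286e-01,  1.48919814e+00, -3.64899929e-05,
        1.52296412e+00, -8.54001545e-02]), 'dq': array([-9.13019802e-04, -4.40920731e-04, -3.20303986e-03, -9.80301140e-05,
       -1.62105621e-03, -6.90623207e-04]), 'joint_torque': array([ 8.97971295e-04, -5.61337745e+01, -4.93096197e+01,  7.69260270e-02,
        2.91518366e-02, -4.56854275e-05]), 'tool_pos': array([0.2573583 , 0.5414303 , 0.21766595]), 'orientation': array([-6.91314639e-01, -3.06410170e+00,  2.52310850e-03]), 'force': array([ 0.76230893,  0.05261415, -0.21720585]), 'wrist_torque': array([-0.05649192,  0.04621947, -0.01806766]), 'opening': 0.09283947582222686}
```

View pics/top0.png

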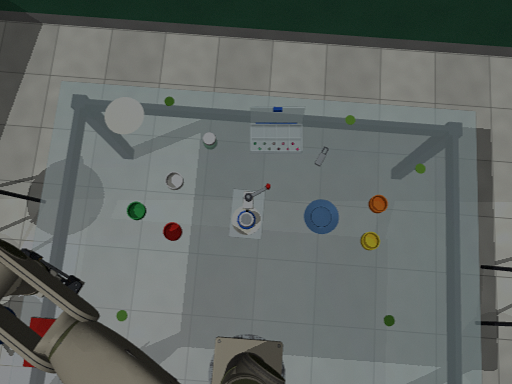

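View pics/side0.png

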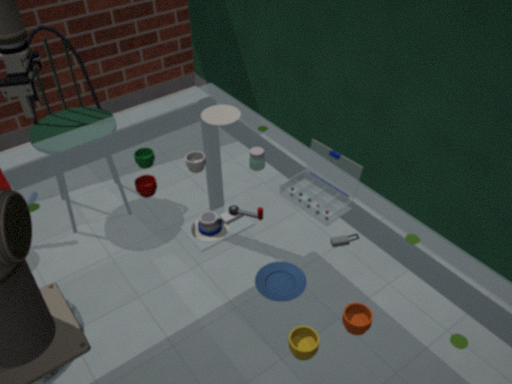

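```bash
cat >> h.py <<'E'
def ray(n,u,v,z):
    c=robot.camera_info(n); f=192/np.tan(np.radians(c['vertical_fov'])/2); M=np.array(c['cam_to_world'])
    r=M[:3,:3]@np.array([(u-c['cx'])/f,-(v-c['cy'])/f,-1]); o=M[:3,3]; return o+r*(z-o[2])/r[2]
COL={'red':((0,9),120),'orange':((6,17),150),'yellow':((20,33),120),'green':((55,85),120),'blue':((100,125),120)}
def blobs(im,col,smin=None):
    hsv=cv2.cvtColor(im,cv2.COLOR_RGB2HSV); (a,b),s=COL[col]
    m=((hsv[...,0]>=a)&(hsv[...,0]<=b)&(hsv[...,1]>=s)&(hsv[...,2]>50)).astype(np.uint8)
    if col=='red': m|=((hsv[...,0]>172)&(hsv[...,1]>=s)&(hsv[...,2]>50)).astype(np.uint8)
    n,l,st,c=cv2.connectedComponentsWithStats(m); return [(tuple(c[i].round(1)),st[i].tolist(),l==i) for i in range(1,n) if st[i,4]>12]
E
python3 - <<'E'
from h import *
for n in('side','top'):
    z=np.load(f'pics/{n}0.npz'); im,d=z['im'],z['d']; P=pts(n,d)
    for col in COL:
        for c,st,m in blobs(im,col):
            q=P[m]; zz=q[:,2]; t=q[(zz>np.nanpercentile(zz,60))]
            print(n,col,c,st,'ray.03',ray(n,*c,.03).round(3)[:2],'z10/50/95',np.nanpercentile(zz,[10,50,95]).round(3),'hi',np.nanmean(t,0).round(3))
    if n=='top':
        for (u,v) in [(174,181),(247,219),(209,138),(268,186),(249,197),(321,216)]: print((u,v),P[v,u].round(3),ray('top',u,v,.04).round(3))
im=cv2.imread('pics/top0.png')[150:250,110:400]; cv2.imwrite('pics/c1.png',cv2.resize(im[20:100,100:200],None,fx=7,fy=7,interpolation=cv2.INTER_CUBIC))
E
```

```text
side red (np.float64(37.5), np.float64(3.6)) [35, 1, 8, 6, 18] ray.03 [0.683 2.042] z10/50/95 [0.008 0.014 0.027] hi [0.699 2.088 0.022]
side red (np.float64(48.1), np.float64(1.5)) [44, 0, 9, 4, 15] ray.03 [0.739 2.039] z10/50/95 [0.01  0.016 0.023] hi [0.746 2.082 0.021]
side red (np.float64(103.5), np.float64(3.8)) [87, 0, 43, 12, 269] ray.03 [0.958 1.809] z10/50/95 [-0.082 -0.065 -0.033] hi [ 1.027  2.085 -0.044]
side red (np.float64(169.5), np.float64(4.3)) [156, 0, 31, 12, 187] ray.03 [1.225 1.576] z10/50/95 [-0.177 -0.156 -0.124] hi [ 1.468  2.086 -0.137]
side red (np.float64(57.6), np.float64(8.5)) [50, 5, 15, 8, 53] ray.03 [0.741 1.896] z10/50/95 [-0.045 -0.031 -0.018] hi [ 0.794  2.089 -0.023]
side red (np.float64(43.4), np.float64(14.2)) [38, 11, 14, 7, 28] ray.03 [0.655 1.858] z10/50/95 [-0.057 -0.048 -0.025] hi [ 0.695  2.088 -0.031]
side red (np.float64(27.1), np.float64(16.4)) [23, 13, 11, 8, 27] ray.03 [0.58 1.88] z10/50/95 [-0.05  -0.034 -0.02 ] hi [ 0.628  2.082 -0.027]
side red (np.float64(170.9), np.float64(15.0)) [168, 12, 6, 8, 15] ray.03 [1.153 1.431] z10/50/95
[... 14388 characters left out ...]
 1, 41] ray.03 [ 0.835 -0.037] z10/50/95 [0.029 0.034 0.039] hi [ 0.832 -0.034  0.037]
top blue (np.float64(320.9), np.float64(216.4)) [304, 200, 34, 34, 893] ray.03 [ 0.519 -0.208] z10/50/95 [0.001 0.008 0.016] hi [ 0.522 -0.209  0.013]
top blue (np.float64(246.0), np.float64(220.7)) [237, 211, 18, 18, 72] ray.03 [0.486 0.04 ] z10/50/95 [0.015 0.021 0.027] hi [0.485 0.035 0.024]
(174, 181) [0.605 0.297 0.016] [0.6   0.292 0.04 ]
(247, 219) [0.489 0.037 0.045] [0.49  0.037 0.04 ]
(209, 138) [0.753 0.186 0.062] [0.76  0.189 0.04 ]
(268, 186) [ 0.604 -0.024  0.054] [ 0.607 -0.025  0.04 ]
(249, 197) [0.564 0.036 0.042] [0.565 0.036 0.04 ]
(321, 216) [ 0.525 -0.212  0.003] [ 0.519 -0.207  0.04 ]
```

View pics/c1.png

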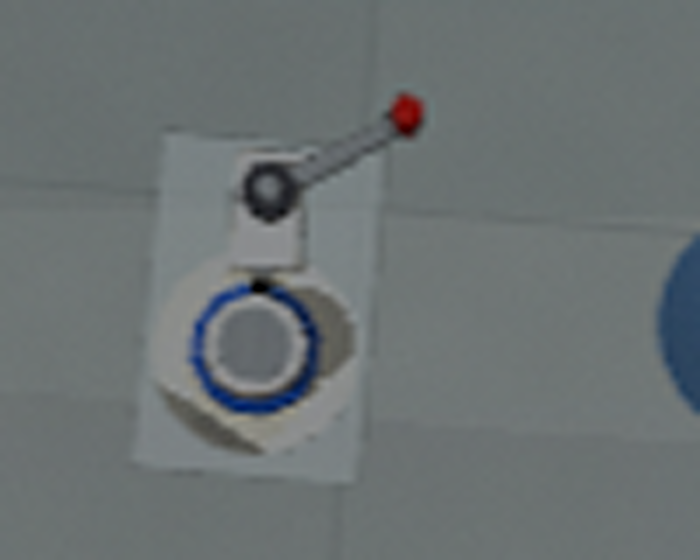

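```bash
cat >> h.py <<'E'
from scipy.spatial.transform import Rotation as R
from scipy.optimize import least_squares
def circ(p):
    p=p[:,:2]; s=least_squares(lambda a:np.hypot(p[:,0]-a[0],p[:,1]-a[1])-a[2],[*np.nanmean(p,0),.025],loss='soft_l1',f_scale=.001).x; return s.round(4)
def near(P,x,y,r,z0,z1):
    return P[(np.hypot(P[...,0]-x,P[...,1]-y)<r)&(P[...,2]>z0)&(P[...,2]<z1)]
def to(x,y,z,yaw=None):
    "tool-frame shift mm to world point; yaw = wanted angle of tool y, deg; returns twist z"
    s=robot.read_state(); M=R.from_rotvec(s['orientation']).as_matrix()
    sh=M.T@(np.array([x,y,z])-s['tool_pos'])*1000; ya=np.degrees(np.arctan2(M[1,1],M[0,1]))
    print('t',round(s['t'],1),'pos',s['tool_pos'].round(4),'yaw',ya.round(1),'zax',M[:,2].round(3),'F',s['force'].round(1),'open',round(s['opening'],4),'shift',sh.round(1),'tw',None if yaw is None else round(-np.radians((yaw-ya+90)%180-90),3))
E
python3 - <<'E'
from h import *
L=dict(hub=(.488,.037,.036,.02,.028),tin=(.488,.037,.03,.042,.056),knob=(.605,-.025,.015,.052,.065),pivot=(.564,.036,.014,.036,.06),plate=(.522,-.21,.07,.011,.02),red=(.432,.28,.036,.038,.052),white=(.605,.297,.036,.038,.052),yellow=(.45,-.374,.036,.038,.052),green=(.49,.408,.036,.038,.052),orange=(.576,-.397,.036,.038,.052))
for n in('side','top'):
    d=np.load(f'pics/{n}0.npz')['d']; P=pts(n,d)
    for k,a in L.items():
        q=near(P,*a); print(n,k,len(q),circ(q) if len(q)>5 else '',np.nanmean(q,0).round(4),((q.max(0)+q.min(0))/2).round(4)[:2])
    print('arm',near(P,.585,.005,.006,.01,.08)[:,2].round(3))
E
python3 -m pendant '[{"translation":[-36,-24,0],"twist":[0,0,0],"grip":0.5},{"translation":[-36,-24,0],"twist":[0,0,0],"grip":0.2},{"translation":[-36,-24,0],"twist":[0,0,0],"grip":0},{"translation":[-36,-24,0],"twist":[0,0,0],"grip":-0.1},{"translation":[-36,-24,0],"twist":[0,0,0],"grip":-0.3},{"translation":[-36,-24,0],"twist":[0,0,0],"grip":-0.3},{"translation":[-36,-24,0],"twist":[0,0,0],"grip":-0.3},{"translation":[-36,-24,0],"twist":[0,0,0],"grip":-0.3},{"translation":[-36,-24,0],"twist":[0,0,0],"grip":-0.3},{"translation":[-36,-24,0],"twist":[0,0,0],"grip":-0.3}]' 20
python3 -c "
from h import *
to(.605,-.025,.12,33)"
```

```text
side hub 117 [0.4913 0.0404 0.0281] [0.4835 0.0249 0.0232] [0.4909 0.0345]
side tin 226 [0.4872 0.0371 0.0181] [0.4872 0.0369 0.0494] [0.4877 0.0399]
side knob 27 [ 0.6042 -0.0274  0.0059] [ 0.6043 -0.0267  0.0582] [ 0.6045 -0.0269]
side pivot 39 [0.5647 0.0341 0.0089] [0.5644 0.0355 0.0385] [0.5652 0.0358]
side plate 861 [ 0.5223 -0.2115  0.0507] [ 0.523  -0.2103  0.0139] [ 0.5223 -0.2119]
side red 129 [0.4311 0.2791 0.0281] [0.4306 0.278  0.0432] [0.4314 0.279 ]
side white 102 [0.6024 0.2924 0.0281] [0.6029 0.2932 0.0428] [0.6038 0.2939]
side yellow 269 [ 0.4494 -0.3745  0.0281] [ 0.4494 -0.3741  0.0438] [ 0.4498 -0.3738]
side green 111 [0.4904 0.407  0.0283] [0.4904 0.406  0.0428] [0.49   0.4059]
side orange 255 [ 0.5753 -0.3979  0.028 ] [ 0.5744 -0.3984  0.0439] [ 0.5759 -0.3972]
arm [0.036 0.038 0.038 0.037 0.037 0.036 0.037 0.036 0.033 0.038 0.036 0.031
 0.03  0.029 0.028 0.029 0.011]
top hub 50 [0.4919 0.0398 0.0284] [0.4874 0.0347 0.0227] [0.4923 0.0387]
top tin 153 [0.4894 0.0391 0.0167] [0.4896 0.0392 0.0478] [0.4894 0.0386]
top knob 15 [ 0.6059 -0.0234  0.0054] [ 0.6061 -0
[... 197 characters left out ...]
ed 61 [0.4325 0.2785 0.028 ] [0.4337 0.2775 0.0438] [0.4329 0.279 ]
top white 60 [0.6031 0.2922 0.0279] [0.6021 0.2928 0.0433] [0.6044 0.2931]
top yellow 59 [ 0.4504 -0.3733  0.0281] [ 0.4519 -0.374   0.0432] [ 0.4504 -0.3729]
top green 60 [0.4919 0.4068 0.028 ] [0.4915 0.4088 0.0426] [0.4919 0.4071]
top orange 68 [ 0.5765 -0.3969  0.0279] [ 0.5754 -0.3974  0.0429] [ 0.5762 -0.3968]
arm [0.03  0.03  0.033 0.034 0.033 0.035 0.031 0.034 0.028]
t: 1.1
tool_pos: [0.482, 0.1597, 0.2126]
orientation: [-0.675, -3.062, 0.01]
force: [1.1, -0.1, 0.2]
opening: 0.0324
t 1.1 pos [0.482  0.1597 0.2126] yaw 65.2 zax [-0.007 -0.005 -1.   ] F [ 1.1 -0.1  0.2] open 0.0324 shift [-189.6 -115.2   92.7] tw 0.561
```

```bash
python3 -m pendant '[{"translation":[-38,-23,10],"twist":[0,0,0],"grip":-0.3},{"translation":[-38,-23,10],"twist":[0,0,0],"grip":-0.3},{"translation":[-38,-23,10],"twist":[0,0,0],"grip":-0.3},{"translation":[-38,-23,10],"twist":[0,0,0],"grip":-0.3},{"translation":[-36,-23,10],"twist":[0,0,0],"grip":-0.3},{"translation":[0,0,10],"twist":[0,0,0.14],"grip":-0.3},{"translation":[0,0,10],"twist":[0,0,0.14],"grip":-0.3},{"translation":[0,0,10],"twist":[0,0,0.14],"grip":-0.3},{"translation":[0,0,10],"twist":[0,0,0.14],"grip":-0.3},{"translation":[0,0,0],"twist":[0,0,0],"grip":-0.3}]'
python3 -c "
from h import *
to(.605,-.0255,.040,33)"
```

```text
t: 2.1
tool_pos: [0.6065, -0.0404, 0.1138]
orientation: [-1.531, -2.732, 0.016]
force: [-0.9, -0.4, -0.2]
opening: 0.0328
t 2.1 pos [ 0.6065 -0.0404  0.1138] yaw 31.5 zax [-0.014 -0.004 -1.   ] F [-0.9 -0.4 -0.2] open 0.0328 shift [13.3  7.5 73.8] tw -0.027
```

```bash
python3 -m pendant '[{"translation":[13,7,5],"twist":[0,0.006,-0.02],"grip":-0.3},{"translation":[0,0,0],"twist":[0,0,0],"grip":-0.3},{"translation":[0,0,12],"twist":[0,0,0],"grip":-0.3},{"translation":[0,0,12],"twist":[0,0,0],"grip":-0.3},{"translation":[0,0,12],"twist":[0,0,0],"grip":-0.3},{"translation":[0,0,12],"twist":[0,0,0],"grip":-0.3},{"translation":[0,0,12],"twist":[0,0,0],"grip":-0.3},{"translation":[0,0,7],"twist":[0,0,0],"grip":-0.3},{"translation":[0,0,0],"twist":[0,0,0],"grip":-0.3},{"translation":[0,0,0],"twist":[0,0,0],"grip":-0.3}]'
python3 -c "
from h import *
to(.605,-.0255,.040,33); snap('side','side1'); im=cv2.imread('pics/side1.png')[160:260,180:300]; cv2.imwrite('pics/c2.png',cv2.resize(im,None,fx=5,fy=5))"
```

```text
t: 3.1
tool_pos: [0.6035, -0.0237, 0.035]
orientation: [-1.479, -2.752, 0.012]
force: [-0.1, 0.3, -0.1]
opening: 0.0326
t 3.1 pos [ 0.6035 -0.0237  0.035 ] yaw 33.5 zax [-0.019  0.001 -1.   ] F [-0.1  0.3 -0.1] open 0.0326 shift [-2.3  0.1 -5. ] tw 0.009
```

View pics/c2.png

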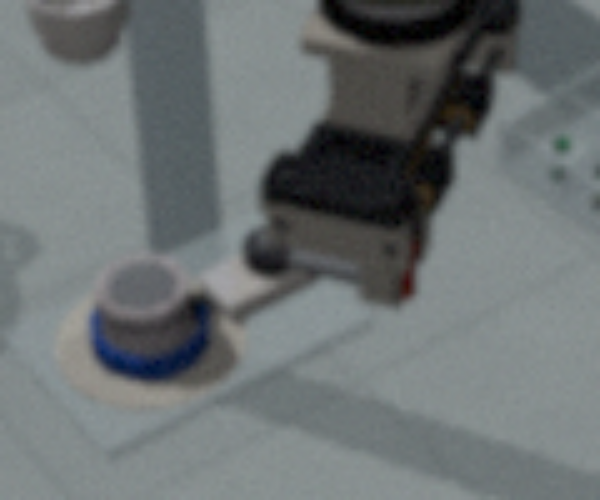

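```bash
python3 -m pendant '[{"translation":[0,7.5,-0.5],"twist":[0,0,-0.1],"grip":-0.3},{"translation":[0.4,7.5,-0.5],"twist":[0,0,-0.1],"grip":-0.3},{"translation":[0.4,7.5,-0.5],"twist":[0,0,-0.1],"grip":-0.3},{"translation":[0.4,7.5,0],"twist":[0,0,-0.1],"grip":-0.3},{"translation":[0.4,7.5,0],"twist":[0,0,-0.1],"grip":-0.3},{"translation":[0.4,7.5,0],"twist":[0,0,-0.1],"grip":-0.3},{"translation":[0.4,7.5,0],"twist":[0,0,-0.1],"grip":-0.3},{"translation":[0.4,7.5,0],"twist":[0,0,-0.1],"grip":-0.3},{"translation":[0.4,7.5,0],"twist":[0,0,-0.1],"grip":-0.3},{"translation":[0.4,7.5,0],"twist":[0,0,-0.1],"grip":-0.3}]'
python3 -c "
from h import *
a=0.2
to(.565+.075*np.cos(a),.0365+.075*np.sin(a),.037,90+np.degrees(a))"
```

```text
t: 4.15
tool_pos: [0.6389, 0.0367, 0.0403]
orientation: [0.077, -3.125, 0.006]
force: [-1.3, 1.4, -1.2]
opening: 0.0328
t 4.2 pos [0.6389 0.0367 0.0403] yaw 92.8 zax [-0.016 -0.004 -1.   ] F [-1.3  1.4 -1.2] open 0.0328 shift [-0.4 14.7  3.2] tw -0.151
```

```bash
python3 -m pendant '[{"translation":[0.2,7.5,0],"twist":[0,0,-0.1],"grip":-0.3},{"translation":[0.4,7.5,0.5],"twist":[0,0,-0.1],"grip":-0.3},{"translation":[0.4,7.5,0.5],"twist":[0,0,-0.1],"grip":-0.3},{"translation":[0.4,7.5,0],"twist":[0,0,-0.1],"grip":-0.3},{"translation":[0.4,7.5,0],"twist":[0,0,-0.1],"grip":-0.3},{"translation":[0.4,7.5,0],"twist":[0,0,-0.1],"grip":-0.3},{"translation":[0.4,7.5,0],"twist":[0,0,-0.1],"grip":-0.3},{"translation":[0.4,7.5,0],"twist":[0,0,-0.1],"grip":-0.3},{"translation":[0,0,0],"twist":[0,0,0],"grip":-0.3},{"translation":[0,0,0],"twist":[0,0,0],"grip":-0.3}]'
python3 -m pendant '[{"translation":[0,0,-10],"twist":[0,0,0],"grip":-0.3},{"translation":[0,0,-15],"twist":[0,0,0],"grip":-0.3},{"translation":[0,0,-20],"twist":[0,0,0],"grip":-0.1},{"translation":[0,0,-20],"twist":[0,0,0],"grip":0},{"translation":[0,0,-20],"twist":[0,0,0],"grip":0.6},{"translation":[0,0,0],"twist":[0,0,0.14],"grip":0.6},{"translation":[0,0,0],"twist":[0,0,0.14],"grip":0.6},{"translation":[0,0,0],"twist":[0,0,0.14],"grip":0.6},{"translation":[0,0,0],"twist":[0,0,0.14],"grip":0.6},{"translation":[0,0,0],"twist":[0,0,0.14],"grip":0.6}]' 30
python3 - <<'E'
from h import *
im,d=snap('side','side2'); P=pts('side',d)
for c,st,m in blobs(im,'red'):
    q=P[m]
    if abs(np.nanmean(q[:,0])-.6)<.1 and abs(np.nanmean(q[:,1])-.06)<.1: print('knob',c,np.nanmean(q,0).round(3))
q=near(P,.489,.038,.035,.042,.056); print('tin',len(q),circ(q) if len(q)>5 else '',)
to(.490,.039,.12,88)
E
```

```text
t: 5.15
tool_pos: [0.6143, 0.0947, 0.0453]
orientation: [1.341, -2.831, -0.006]
force: [0.4, 0.6, -0.4]
opening: 0.0329
t: 6.15
tool_pos: [0.6232, 0.0914, 0.1519]
orientation: [-0.224, 3.125, -0.002]
force: [-0.1, 0.2, 0.4]
opening: 0.0746
knob (np.float64(232.5), np.float64(187.5)) [0.605 0.096 0.05 ]
tin 221 [0.488  0.0366 0.0178]
t 6.2 pos [0.6235 0.0915 0.1523] yaw 97.7 zax [ 0.01 -0.   -1.  ] F [0.2 0.3 0.8] open 0.0746 shift [139.6 -34.2  31. ] tw 0.168
```

```bash
python3 -m pendant '[{"translation":[26,-7,0],"twist":[0,0,0.085],"grip":0.8},{"translation":[26,-4,0],"twist":[0,0,0.085],"grip":0.8},{"translation":[26,-5,0],"twist":[0,0,0],"grip":0.8},{"translation":[26,-5,0],"twist":[0,0,0],"grip":0.8},{"translation":[26,-5,10],"twist":[0,0.005,0],"grip":0.8},{"translation":[0,0,10],"twist":[0,0,0],"grip":0.8},{"translation":[0,0,10],"twist":[0,0,0],"grip":0.8},{"translation":[0,0,10],"twist":[0,0,0],"grip":0.8},{"translation":[0,0,0],"twist":[0,0,0],"grip":0.8},{"translation":[0,0,0],"twist":[0,0,0],"grip":0.8}]'
python3 -c "
from h import *
to(.4885,.038,.027,88)"
```

```text
t: 7.2
tool_pos: [0.4986, 0.061, 0.1193]
orientation: [0.049, 3.12, -0.001]
force: [0.2, -0.3, -0.4]
opening: 0.0834
t 7.2 pos [0.4986 0.061  0.1193] yaw 88.2 zax [ 0.021 -0.001 -1.   ] F [ 0.2 -0.3 -0.4] open 0.0834 shift [ 11.3 -23.4  92.1] tw 0.003
```

```bash
python3 -m pendant '[{"translation":[11,-23,0],"twist":[0,0.021,0],"grip":0.8},{"translation":[0,0,0],"twist":[0,0,0],"grip":0.8},{"translation":[0,0,20],"twist":[0,0,0],"grip":0.8},{"translation":[0,0,20],"twist":[0,0,0],"grip":0.8},{"translation":[0,0,10],"twist":[0,0,0],"grip":0.8},{"translation":[0,0,0],"twist":[0,0,0],"grip":0.8},{"translation":[0,0,0],"twist":[0,0,0],"grip":0.8},{"translation":[0,0,0],"twist":[0,0,0],"grip":0.8},{"translation":[0,0,0],"twist":[0,0,0],"grip":0.8},{"translation":[0,0,0],"twist":[0,0,0],"grip":0.8}]'
python3 -c "
from h import *
to(.4885,.038,.027,88)"
```

```text
t: 8.2
tool_pos: [0.4937, 0.0397, 0.073]
orientation: [0.048, 3.133, 0.002]
force: [0.1, -0.4, 0.8]
opening: 0.0839
t 8.2 pos [0.4937 0.0397 0.073 ] yaw 88.3 zax [ 0.008  0.001 -1.   ] F [ 0.1 -0.4  0.8] open 0.0839 shift [ 5.5 -1.9 46. ] tw 0.005
```

```bash
python3 -m pendant '[{"translation":[5,-2,10],"twist":[0,0.008,0],"grip":0.8},{"translation":[0,0,10],"twist":[0,0,0],"grip":0.8},{"translation":[0,0,10],"twist":[0,0,0],"grip":0.8},{"translation":[0,0,10],"twist":[0,0,0],"grip":0.8},{"translation":[0,0,5],"twist":[0,0,0],"grip":0.8},{"translation":[0,0,0],"twist":[0,0,0],"grip":0.8},{"translation":[0,0,0],"twist":[0,0,0],"grip":-0.2},{"translation":[0,0,0],"twist":[0,0,0],"grip":-0.2},{"translation":[0,0,0],"twist":[0,0,0],"grip":-0.2},{"translation":[0,0,0],"twist":[0,0,0],"grip":-0.2}]' 12
python3 -m pendant '[{"translation":[0,0,0],"twist":[0,0,0],"grip":-0.2},{"translation":[0,0,0],"twist":[0,0,0],"grip":-0.2},{"translation":[0,0,0],"twist":[0,0,0],"grip":-0.2},{"translation":[0,0,0],"twist":[0,0,0],"grip":-0.2},{"translation":[0,0,-10],"twist":[0,0,0],"grip":-0.2},{"translation":[0,0,-10],"twist":[0,0,0],"grip":-0.2},{"translation":[0,0,-15],"twist":[0,0,0],"grip":-0.2},{"translation":[0,0,-15],"twist":[0,0,0],"grip":-0.2},{"translation":[0,0,-10],"twist":[0,0,0],"grip":-0.2},{"translation":[0,0,0],"twist":[0,0,0],"grip":-0.2}]' 12
python3 -c "
from h import *
to(.5225,-.211,.09,88); snap('side','side3'); im=cv2.imread('pics/side3.png')[130:290,130:330]; cv2.imwrite('pics/c3.png',cv2.resize(im,None,fx=3.5,fy=3.5))"
```

```text
t: 9.2
tool_pos: [0.4882, 0.0377, 0.0241]
orientation: [-0.048, -3.141, -0.002]
force: [0.8, 0.0, 0.0]
opening: 0.0562
t: 10.2
tool_pos: [0.4894, 0.0376, 0.091]
orientation: [0.048, 3.138, 0.002]
force: [-0.1, 0.6, -0.2]
opening: 0.0475
t 10.2 pos [0.4894 0.0376 0.091 ] yaw 88.2 zax [ 0.003  0.001 -1.   ] F [-0.1  0.6 -0.2] open 0.0475 shift [ -40.6 -247.5    0.8] tw 0.004
```

View pics/c3.png

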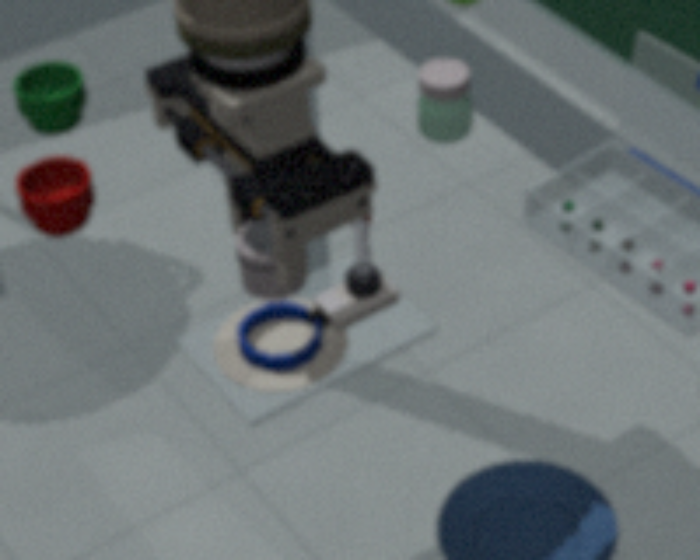

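```bash
python3 -m pendant '[{"translation":[-5,-25,0],"twist":[0,0,0],"grip":-0.2},{"translation":[-5,-31,0],"twist":[0,0,0],"grip":-0.2},{"translation":[-5,-31,0],"twist":[0,0,0],"grip":-0.2},{"translation":[-5,-31,0],"twist":[0,0,0],"grip":-0.2},{"translation":[-5,-31,0],"twist":[0,0,0],"grip":-0.2},{"translation":[-5,-31,0],"twist":[0,0,0],"grip":-0.2},{"translation":[-5,-31,0],"twist":[0,0,0],"grip":-0.2},{"translation":[-3,-20,0],"twist":[0,0,0],"grip":-0.2},{"translation":[0,0,0],"twist":[0,0,0],"grip":-0.2},{"translation":[0,0,0],"twist":[0,0,0],"grip":-0.2}]'
python3 - <<'E'
from h import *
to(.5225,-.211,.024,88)
d=np.load('pics/side3.npz')['d']; P=pts('side',d); q=near(P,.491,.039,.036,.018,.028); print(len(q),circ(q))
im,d=snap('top','top3'); P=pts('top',d); q=near(P,.491,.039,.036,.018,.028); print(len(q),circ(q))
E
```

```text
t: 11.25
tool_pos: [0.516, -0.2014, 0.0819]
orientation: [-0.045, -3.133, -0.008]
force: [0.2, -0.9, -0.2]
opening: 0.0471
t 11.2 pos [ 0.516  -0.2014  0.0819] yaw 88.3 zax [-0.008  0.005 -1.   ] F [ 0.2 -0.9 -0.2] open 0.0471 shift [-7.2 -9.6 57.8] tw 0.006
161 [0.4911 0.0385 0.0287]
67 [0.4922 0.0396 0.0283]
```

```bash
python3 -m pendant '[{"translation":[-7,-9,5],"twist":[0.005,-0.008,0],"grip":-0.2},{"translation":[0,0,10],"twist":[0,0,0],"grip":-0.2},{"translation":[0,0,10],"twist":[0,0,0],"grip":-0.2},{"translation":[0,0,10],"twist":[0,0,0],"grip":-0.2},{"translation":[0,0,8],"twist":[0,0,0],"grip":-0.2},{"translation":[0,0,6],"twist":[0,0,0],"grip":-0.2},{"translation":[0,0,3],"twist":[0,0,0],"grip":-0.2},{"translation":[0,0,0],"twist":[0,0,0],"grip":-0.2},{"translation":[0,0,0],"twist":[0,0,0],"grip":-0.2},{"translation":[0,0,0],"twist":[0,0,0],"grip":-0.2}]'
python3 -c "
from h import *
to(.5225,-.211,.0225,88)"
```

```text
t: 12.3
tool_pos: [0.5222, -0.2068, 0.0234]
orientation: [-0.038, -3.139, -0.002]
force: [-0.1, 0.5, -0.6]
opening: 0.0472
t 12.3 pos [ 0.5222 -0.2068  0.0234] yaw 88.6 zax [-0.002  0.001 -1.   ] F [-0.1  0.5 -0.6] open 0.0472 shift [-0.4 -4.2  0.9] tw 0.011
```

```bash
python3 -m pendant '[{"translation":[0,-3,1],"twist":[0,0,0],"grip":-0.2},{"translation":[0,0,1],"twist":[0,0,0],"grip":-0.2},{"translation":[0,0,0],"twist":[0,0,0],"grip":-0.2},{"translation":[0,0,0],"twist":[0,0,0],"grip":0.1},{"translation":[0,0,0],"twist":[0,0,0],"grip":0.2},{"translation":[0,0,0],"twist":[0,0,0],"grip":0.3},{"translation":[0,0,0],"twist":[0,0,0],"grip":0.3},{"translation":[0,0,-20],"twist":[0,0,0],"grip":0.3},{"translation":[0,0,-25],"twist":[0,0,0],"grip":0.8},{"translation":[0,0,-25],"twist":[0,0,0],"grip":0.8}]'
python3 -m pendant '[{"translation":[10,-20,-5],"twist":[0,0,0],"grip":0.8},{"translation":[10,-25,0],"twist":[0,0,0],"grip":0.8},{"translation":[10,-25,0],"twist":[0,0,0],"grip":0.8},{"translation":[10,-25,0],"twist":[0,0,0],"grip":0.8},{"translation":[10,-25,0],"twist":[0,0,0],"grip":0.8},{"translation":[10,-20,0],"twist":[0,0,0],"grip":0.8},{"translation":[7,-10,0],"twist":[0,0,0],"grip":0.8},{"translation":[0,0,0],"twist":[0,0,0],"grip":0.8},{"translation":[0,0,0],"twist":[0,0,0],"grip":0.8},{"translation":[0,0,0],"twist":[0,0,0],"grip":0.8}]'
cat >> h.py <<'E'
W=dict(red=(.432,.279),white=(.603,.2925),yellow=(.450,-.374),green=(.491,.407),orange=(.576,-.3975))
def look(name,cams=('side','top'),show=True):
    for n in cams:
        im,d=snap(n,name+n); P=pts(n,d)
        for k,(x,y) in W.items():
            q=near(P,x,y,.038,.036,.052); print(n,k,len(q),circ(q) if len(q)>15 else '')
        q=near(P,.5225,-.211,.034,.041,.052); print(n,'tin',len(q),circ(q) if len(q)>15 else '')
E
python3 -c "
from h import *
look('a')
to(.450,-.374,.02,90)"
```

```text
t: 13.3
tool_pos: [0.5197, -0.2089, 0.0898]
orientation: [-0.038, -3.133, -0.007]
force: [-0.2, -1.1, -0.1]
opening: 0.072
t: 14.3
tool_pos: [0.4512, -0.3623, 0.1014]
orientation: [0.033, 3.14, -0.0]
force: [0.3, -0.3, 0.5]
opening: 0.0834
side red 161 [0.431  0.2786 0.0286]
side white 0 
side yellow 105 [ 0.4602 -0.4035  0.0283]
side green 61 [0.4922 0.4058 0.0294]
side orange 231 [ 0.5752 -0.3978  0.0279]
side tin 1 
top red 71 [0.4326 0.2787 0.028 ]
top white 70 [0.6034 0.2926 0.028 ]
top yellow 7 
top green 72 [0.4917 0.4065 0.0283]
top orange 64 [ 0.5768 -0.3964  0.0277]
top tin 128 [ 0.5253 -0.2119  0.0169]
t 14.4 pos [ 0.4513 -0.3622  0.1014] yaw 88.8 zax [ 0.001 -0.    -1.   ] F [0.  0.2 1.2] open 0.0835 shift [  1.2 -11.8  81.4] tw -0.021
```

View pics/aside.png

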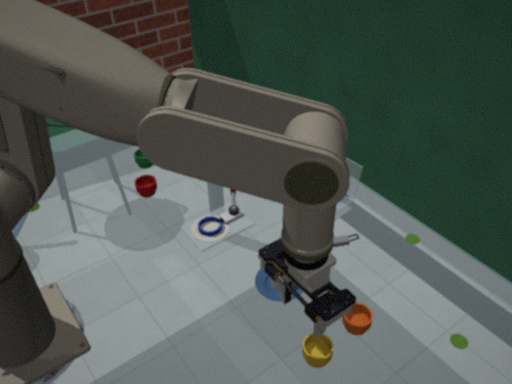

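Run:
```python
from h import *
z=np.load('pics/aside.npz'); P=pts('side',z['d'])
c,st,m=max(blobs(z['im'],'yellow'),key=lambda b:b[1][4]); print(c,st); q=P[m]; q=q[(q[:,2]>.038)&(q[:,2]<.052)]; s=circ(q); print(len(q),s,q[:,2].max())
to(s[0]+.0008,s[1],.02,90)
```

```text
(np.float64(317.1), np.float64(349.7)) [303, 334, 30, 33, 774]
211 [ 0.46   -0.4033  0.0276] 0.04866854546623067
t 14.4 pos [ 0.4513 -0.3622  0.1014] yaw 88.8 zax [ 0.001 -0.    -1.   ] F [0.  0.2 1.2] open 0.0835 shift [-10.2 -40.9  81.4] tw -0.021
```

```bash
python3 -m pendant '[{"translation":[-5,-18,0],"twist":[0,0,0],"grip":1},{"translation":[-4,-20,0],"twist":[0,0,0],"grip":1},{"translation":[0,0,0],"twist":[0,0,0],"grip":1},{"translation":[0,0,15],"twist":[0,0,0],"grip":1},{"translation":[0,0,15],"twist":[0,0,0],"grip":1},{"translation":[0,0,5],"twist":[0,0,0],"grip":1},{"translation":[0,0,0],"twist":[0,0,0],"grip":1},{"translation":[0,0,0],"twist":[0,0,0],"grip":1},{"translation":[0,0,0],"twist":[0,0,0],"grip":1},{"translation":[0,0,0],"twist":[0,0,0],"grip":1}]'
python3 -c "
from h import *
to(.461,-.403,.02,90)"
```

```text
t: 15.4
tool_pos: [0.4611, -0.3935, 0.0614]
orientation: [-0.022, -3.14, -0.007]
force: [-0.3, 0.1, -1.6]
opening: 0.0929
t 15.4 pos [ 0.4611 -0.3935  0.0614] yaw 89.2 zax [-0.001  0.004 -1.   ] F [-0.3  0.1 -1.6] open 0.0929 shift [-0.1 -9.7 41.4] tw -0.014
```

```bash
python3 -m pendant '[{"translation":[0,-9.5,8],"twist":[0.004,0,0],"grip":1},{"translation":[0,0,10],"twist":[0,0,0],"grip":1},{"translation":[0,0,10],"twist":[0,0,0],"grip":1},{"translation":[0,0,9],"twist":[0,0,0],"grip":1},{"translation":[0,0,2],"twist":[0,0,0],"grip":1},{"translation":[0,0,0],"twist":[0,0,0],"grip":0.1},{"translation":[0,0,0],"twist":[0,0,0],"grip":0.1},{"translation":[0,0,0],"twist":[0,0,0],"grip":0.1},{"translation":[0,0,0],"twist":[0,0,0],"grip":0.1},{"translation":[0,0,0],"twist":[0,0,0],"grip":0.1}]' 12
python3 -c "
from h import *
to(.461,-.403,.02,90)"
python3 -m pendant '[{"translation":[0,0,0],"twist":[0,0,0],"grip":0.1},{"translation":[0,0,0],"twist":[0,0,0],"grip":0.1},{"translation":[0,0,-10],"twist":[0,0,0],"grip":0.1},{"translation":[0,0,-20],"twist":[0,0,0],"grip":0.1},{"translation":[0,0,-25],"twist":[0,0,0],"grip":0.1},{"translation":[0,0,-25],"twist":[0,0,0],"grip":0.1},{"translation":[0,0,-10],"twist":[0,0,0],"grip":0.1},{"translation":[0,0,0],"twist":[0,0,0],"grip":0.1},{"translation":[0,0,0],"twist":[0,0,0],"grip":0.1},{"translation":[0,0,0],"twist":[0,0,0],"grip":0.1}]'
python3 -c "
from h import *
to(.491,.039,.1,88)"
```

```text
t: 16.4
tool_pos: [0.4612, -0.4045, 0.0196]
orientation: [-0.022, -3.141, 0.002]
force: [-0.8, -0.2, -1.0]
opening: 0.0611
t 16.4 pos [ 0.4612 -0.4045  0.0196] yaw 89.2 zax [-0.    -0.001 -1.   ] F [-0.8 -0.2 -1. ] open 0.0611 shift [ 0.2  1.5 -0.4] tw -0.014
t: 17.4
tool_pos: [0.4608, -0.4039, 0.1143]
orientation: [-0.022, -3.141, 0.001]
force: [-0.2, -0.4, -0.7]
opening: 0.061
t 17.4 pos [ 0.4608 -0.4039  0.1143] yaw 89.2 zax [-0.001 -0.001 -1.   ] F [-0.2 -0.4 -0.7] open 0.061 shift [-24.  443.3  14. ] tw 0.021
```

```bash
python3 -m pendant '[{"translation":[0,30,0],"twist":[0,0,0],"grip":0.1},{"translation":[-3,46,0],"twist":[0,0,0],"grip":0.1},{"translation":[-3,46,0],"twist":[0,0,0],"grip":0.1},{"translation":[-3,46,0],"twist":[0,0,0],"grip":0.1},{"translation":[-3,46,0],"twist":[0,0,0],"grip":0.1},{"translation":[-3,46,0],"twist":[0,0,0],"grip":0.1},{"translation":[-3,46,0],"twist":[0,0,0],"grip":0.1},{"translation":[-3,46,0],"twist":[0,0,0],"grip":0.1},{"translation":[0,46,0],"twist":[0,0,0],"grip":0.1},{"translation":[0,20,0],"twist":[0,0,0.02],"grip":0.1}]'
python3 -m pendant '[{"translation":[0,0,0],"twist":[0,0,0],"grip":0.1},{"translation":[0,0,0],"twist":[0,0,0],"grip":0.1},{"translation":[0,0,5],"twist":[0,0,0],"grip":0.1},{"translation":[0,0,5],"twist":[0,0,0],"grip":0.1},{"translation":[0,0,5],"twist":[0,0,0],"grip":0.1},{"translation":[0,0,5],"twist":[0,0,0],"grip":0.1},{"translation":[0,0,5],"twist":[0,0,0],"grip":0.1},{"translation":[0,0,5],"twist":[0,0,0],"grip":0.1},{"translation":[0,0,0],"twist":[0,0,0],"grip":0.1},{"translation":[0,0,0],"twist":[0,0,0],"grip":0.1}]'
python3 -c "
from h import *
to(.491,.039,.03,88)"
```

```text
t: 18.4
tool_pos: [0.4801, 0.0283, 0.1008]
orientation: [-0.066, -3.123, -0.01]
force: [0.5, 0.4, -0.7]
opening: 0.0611
t: 19.4
tool_pos: [0.4763, 0.0263, 0.0637]
orientation: [-0.067, -3.115, -0.009]
force: [-0.7, 0.7, -1.1]
opening: 0.0611
t 19.4 pos [0.4763 0.0263 0.0637] yaw 87.5 zax [-0.026  0.006 -1.   ] F [-0.7  0.7 -1.1] open 0.0611 shift [-15.   13.1  33.3] tw -0.008
```

```bash
python3 -m pendant '[{"translation":[-10,8,0],"twist":[0.006,-0.026,0],"grip":0.1},{"translation":[-5,4,0],"twist":[0,0,0],"grip":0.1},{"translation":[0,0,0],"twist":[0,0,0],"grip":0.1},{"translation":[0,0,0],"twist":[0,0,0],"grip":0.1},{"translation":[0,0,0],"twist":[0,0,0],"grip":0.1},{"translation":[0,0,0],"twist":[0,0,0],"grip":0.1},{"translation":[0,0,0],"twist":[0,0,0],"grip":0.1},{"translation":[0,0,0],"twist":[0,0,0],"grip":0.1},{"translation":[0,0,0],"twist":[0,0,0],"grip":0.1},{"translation":[0,0,0],"twist":[0,0,0],"grip":0.1}]'
python3 -c "
from h import *
to(.4915,.0385,.03,88)
W={'y':(.4915,.0385)}
for n in('side','top'):
    im,d=snap(n,'b'+n); P=pts(n,d); q=near(P,.4915,.0385,.038,.078,.095); print(n,len(q),circ(q) if len(q)>15 else '')
"
```

```text
t: 20.4
tool_pos: [0.4941, 0.0391, 0.0646]
orientation: [0.066, 3.137, -0.002]
force: [-0.3, 0.1, -0.1]
opening: 0.061
t 20.4 pos [0.4941 0.0391 0.0646] yaw 87.6 zax [ 0.004 -0.001 -1.   ] F [-0.3  0.1 -0.1] open 0.061 shift [ 2.7 -0.7 34.6] tw -0.007
side 119 [0.4943 0.0375 0.0287]
top 17 [0.4961 0.0388 0.0299]
```

```bash
python3 -m pendant '[{"translation":[3,0.8,0],"twist":[0,0.004,0],"grip":0.1},{"translation":[0,0,0],"twist":[0,0,0],"grip":0.1},{"translation":[0,0,5],"twist":[0,0,0],"grip":0.1},{"translation":[0,0,5],"twist":[0,0,0],"grip":0.1},{"translation":[0,0,5],"twist":[0,0,0],"grip":0.1},{"translation":[0,0,0],"twist":[0,0,0],"grip":0.1},{"translation":[0,0,0],"twist":[0,0,0],"grip":0.1},{"translation":[0,0,0],"twist":[0,0,0],"grip":0.1},{"translation":[0,0,0],"twist":[0,0,0],"grip":0.1},{"translation":[0,0,0],"twist":[0,0,0],"grip":0.1}]'
python3 -c "
from h import *
to(.491,.0398,.0276,88)
"
```

```text
t: 21.5
tool_pos: [0.4905, 0.0401, 0.0477]
orientation: [-0.066, -3.14, 0.002]
force: [-0.0, -0.1, -1.2]
opening: 0.061
t 21.5 pos [0.4905 0.0401 0.0477] yaw 87.6 zax [-0.001 -0.001 -1.   ] F [-0.  -0.1 -1.2] open 0.061 shift [-0.6 -0.3 20.1] tw -0.007
```

```bash
python3 -m pendant '[{"translation":[-0.5,0,3],"twist":[0,0,0],"grip":0.1},{"translation":[0,0,3],"twist":[0,0,0],"grip":0.1},{"translation":[0,0,3],"twist":[0,0,0],"grip":0.1},{"translation":[0,0,3],"twist":[0,0,0],"grip":0.1},{"translation":[0,0,3],"twist":[0,0,0],"grip":0.1},{"translation":[0,0,2],"twist":[0,0,0],"grip":0.1},{"translation":[0,0,1],"twist":[0,0,0],"grip":0.1},{"translation":[0,0,0],"twist":[0,0,0],"grip":0.1},{"translation":[0,0,0],"twist":[0,0,0],"grip":0.1},{"translation":[0,0,0],"twist":[0,0,0],"grip":0.1}]'
python3 -c "
from h import *
to(.491,.0398,.0276,88)
for n in ('side',):
    im,d=snap(n,'c'+n); P=pts(n,d); q=near(P,.4915,.0385,.038,.045,.065); print(n,len(q),circ(q) if len(q)>15 else '',np.percentile(q[:,2],[50,90]))
"
```

```text
t: 22.5
tool_pos: [0.491, 0.04, 0.0281]
orientation: [-0.066, -3.14, 0.002]
force: [-0.3, -0.4, -1.2]
opening: 0.0616
t 22.5 pos [0.491  0.04   0.0281] yaw 87.6 zax [-0.001 -0.001 -1.   ] F [-0.3 -0.4 -1.2] open 0.0616 shift [ 0.  -0.2  0.5] tw -0.007
side 90 [0.4937 0.0394 0.0306] [0.05172232 0.05547511]
```

```bash
python3 -m pendant '[{"translation":[0,0,0.5],"twist":[0,0,0],"grip":0.4},{"translation":[0,0,0],"twist":[0,0,0],"grip":0.6},{"translation":[0,0,0],"twist":[0,0,0],"grip":0.8},{"translation":[0,0,0],"twist":[0,0,0],"grip":0.8},{"translation":[0,0,-10],"twist":[0,0,0],"grip":0.8},{"translation":[0,0,-20],"twist":[0,0,0],"grip":0.8},{"translation":[0,0,-25],"twist":[0,0,0],"grip":0.8},{"translation":[0,0,-25],"twist":[0,0,0],"grip":0.8},{"translation":[0,0,-15],"twist":[0,0,0],"grip":0.8},{"translation":[0,0,0],"twist":[0,0,0],"grip":0.8}]'
python3 -m pendant '[{"translation":[-5,-30,0],"twist":[0,0,0],"grip":0.8},{"translation":[-10,-46,0],"twist":[0,0,0],"grip":0.8},{"translation":[-10,-46,0],"twist":[0,0,0],"grip":0.8},{"translation":[-10,-46,0],"twist":[0,0,0],"grip":0.8},{"translation":[-10,-46,0],"twist":[0,0,0],"grip":0.8},{"translation":[-10,-46,0],"twist":[0,0,0],"grip":0.8},{"translation":[-10,-46,0],"twist":[0,0,0],"grip":0.8},{"translation":[-10,-46,0],"twist":[0,0,0],"grip":0.8},{"translation":[-5,-44,0],"twist":[0,0,0],"grip":1},{"translation":[-5,-15,0],"twist":[0,0,0],"grip":1}]'
python3 -c "
from h import *
W.pop('yellow')
look('d')
n='side';P=pts(n,np.load('pics/dside.npz')['d']); q=near(P,.4915,.0385,.038,.045,.065); print('Y',len(q),circ(q) if len(q)>15 else '',np.percentile(q[:,2],[10,50,90]))
to(.576,-.3975,.02,90)"
```

```text
t: 23.55
tool_pos: [0.4912, 0.0402, 0.1296]
orientation: [0.066, 3.141, -0.002]
force: [-0.5, 1.0, 0.2]
opening: 0.0838
t: 24.55
tool_pos: [0.5597, -0.386, 0.1244]
orientation: [-0.055, -3.14, -0.004]
force: [0.9, -0.1, -0.5]
opening: 0.0917
side red 151 [0.4313 0.2783 0.0281]
side white 123 [0.6027 0.2923 0.0282]
side green 126 [0.4905 0.4068 0.0281]
side orange 280 [ 0.5753 -0.3979  0.0281]
side tin 303 [ 0.5228 -0.2125  0.0177]
top red 73 [0.4325 0.2787 0.0281]
top white 67 [0.6033 0.2925 0.028 ]
top green 70 [0.4917 0.4063 0.028 ]
top orange 25 [ 0.5767 -0.3966  0.0281]
top tin 126 [ 0.5237 -0.2107  0.0163]
Y 162 [0.4905 0.0385 0.0281] [0.04662688 0.05142204 0.05458027]
t 24.6 pos [ 0.56   -0.3842  0.1241] yaw 88.0 zax [-0.001  0.003 -1.   ] F [-0.3  0.9 -0.5] open 0.0928 shift [-16.6 -13.1 104. ] tw -0.035
```

View pics/dside.png

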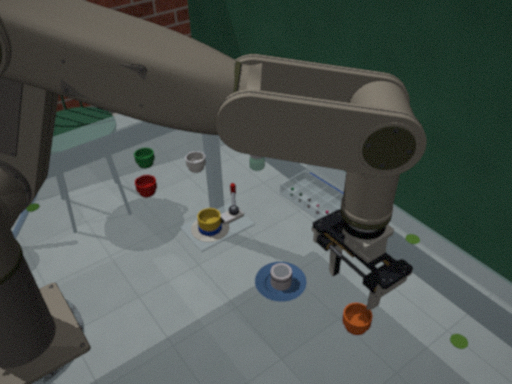

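```bash
python3 -m pendant '[{"translation":[-11,-10,10],"twist":[0.003,0,-0.03],"grip":1},{"translation":[-6,-4,10],"twist":[0,0,0],"grip":1},{"translation":[0,0,15],"twist":[0,0,0],"grip":1},{"translation":[0,0,15],"twist":[0,0,0],"grip":1},{"translation":[0,0,10],"twist":[0,0,0],"grip":1},{"translation":[0,0,0],"twist":[0,0,0],"grip":1},{"translation":[0,0,0],"twist":[0,0,0],"grip":1},{"translation":[0,0,0],"twist":[0,0,0],"grip":1},{"translation":[0,0,0],"twist":[0,0,0],"grip":1},{"translation":[0,0,0],"twist":[0,0,0],"grip":1}]'
python3 -c "
from h import *
to(.576,-.3975,.02,90)"
```

```text
t: 25.65
tool_pos: [0.5761, -0.3915, 0.058]
orientation: [-0.005, -3.137, -0.008]
force: [-0.1, -0.1, -0.2]
opening: 0.0932
t 25.6 pos [ 0.5761 -0.3915  0.058 ] yaw 89.8 zax [-0.005  0.005 -1.   ] F [-0.1 -0.1 -0.2] open 0.0932 shift [-0.1 -6.2 38. ] tw -0.003
```

```bash
python3 -m pendant '[{"translation":[0,-6,8],"twist":[0.005,-0.005,0],"grip":1},{"translation":[0,0,10],"twist":[0,0,0],"grip":1},{"translation":[0,0,10],"twist":[0,0,0],"grip":1},{"translation":[0,0,7],"twist":[0,0,0],"grip":1},{"translation":[0,0,1],"twist":[0,0,0],"grip":1},{"translation":[0,0,0],"twist":[0,0,0],"grip":0.1},{"translation":[0,0,0],"twist":[0,0,0],"grip":0.1},{"translation":[0,0,0],"twist":[0,0,0],"grip":0.1},{"translation":[0,0,0],"twist":[0,0,0],"grip":0.1},{"translation":[0,0,0],"twist":[0,0,0],"grip":0.1}]' 12
python3 -c "
from h import *
to(.576,-.3975,.02,90)"
python3 -m pendant '[{"translation":[0,0,0],"twist":[0,0,0],"grip":0.1},{"translation":[0,0,0],"twist":[0,0,0],"grip":0.1},{"translation":[0,0,-10],"twist":[0,0,0],"grip":0.1},{"translation":[0,0,-20],"twist":[0,0,0],"grip":0.1},{"translation":[0,0,-25],"twist":[0,0,0],"grip":0.1},{"translation":[0,0,-25],"twist":[0,0,0],"grip":0.1},{"translation":[0,0,-20],"twist":[0,0,0],"grip":0.1},{"translation":[0,0,0],"twist":[0,0,0],"grip":0.1},{"translation":[0,0,0],"twist":[0,0,0],"grip":0.1},{"translation":[0,0,0],"twist":[0,0,0],"grip":0.1}]'
python3 -c "
from h import *
to(.491,.039,.1,88)"
```

```text
t: 26.65
tool_pos: [0.5764, -0.3986, 0.0195]
orientation: [0.005, 3.14, -0.002]
force: [0.8, -0.9, -1.2]
opening: 0.0615
t 26.6 pos [ 0.5764 -0.3986  0.0195] yaw 89.8 zax [ 0.002 -0.001 -1.   ] F [ 0.8 -0.9 -1.2] open 0.0615 shift [ 0.4  1.1 -0.5] tw -0.003
t: 27.65
tool_pos: [0.5758, -0.3982, 0.1256]
orientation: [0.005, 3.14, -0.002]
force: [-0.3, -0.1, -0.4]
opening: 0.0613
t 27.6 pos [ 0.5758 -0.3982  0.1256] yaw 89.8 zax [ 0.002 -0.001 -1.   ] F [-0.3 -0.1 -0.4] open 0.0613 shift [ 86.3 437.   24.9] tw 0.032
```

```bash
python3 -m pendant '[{"translation":[4,20,-2],"twist":[0,0,0],"grip":0.1},{"translation":[8,40,-2],"twist":[0,0,0],"grip":0.1},{"translation":[8,40,-1],"twist":[0,0,0],"grip":0.1},{"translation":[8,40,-1],"twist":[0,0,0],"grip":0.1},{"translation":[8,40,-1],"twist":[0,0,0],"grip":0.1},{"translation":[8,40,-1],"twist":[0,0,0],"grip":0.1},{"translation":[8,40,-1],"twist":[0,0,0],"grip":0.1},{"translation":[8,40,-1],"twist":[0,0,0],"grip":0.1},{"translation":[8,40,-1],"twist":[0,0,0],"grip":0.1},{"translation":[8,40,-1],"twist":[0,0,0],"grip":0.1}]'
python3 -c "
from h import *
to(.4912,.0395,.12,88)"
```

```text
t: 28.65
tool_pos: [0.4896, -0.0063, 0.1221]
orientation: [-0.019, -3.123, -0.011]
force: [0.2, -0.8, -0.7]
opening: 0.0609
t 28.6 pos [ 0.4896 -0.0063  0.1221] yaw 89.3 zax [-0.018  0.007 -1.   ] F [ 0.2 -0.8 -0.7] open 0.0609 shift [-1.1 45.8  2.4] tw 0.023
```

```bash
python3 -m pendant '[{"translation":[0,25,-1],"twist":[0.007,-0.018,0.02],"grip":0.1},{"translation":[-1,12,-1],"twist":[0,0,0],"grip":0.1},{"translation":[0,4,0],"twist":[0,0,0],"grip":0.1},{"translation":[0,0,0],"twist":[0,0,0],"grip":0.1},{"translation":[0,0,5],"twist":[0,0,0],"grip":0.1},{"translation":[0,0,8],"twist":[0,0,0],"grip":0.1},{"translation":[0,0,8],"twist":[0,0,0],"grip":0.1},{"translation":[0,0,5],"twist":[0,0,0],"grip":0.1},{"translation":[0,0,0],"twist":[0,0,0],"grip":0.1},{"translation":[0,0,0],"twist":[0,0,0],"grip":0.1}]'
python3 -c "
from h import *
to(.4912,.0395,.052,88)
im,d=snap('side','e'); P=pts('side',d);
z=robot.read_state()['tool_pos'][2]+.024
q=near(P,.4915,.0385,.045,z-.006,z+.008); print(len(q),circ(q))
"
```

```text
t: 29.65
tool_pos: [0.4867, 0.0359, 0.0897]
orientation: [-0.048, -3.13, 0.001]
force: [0.0, -0.7, -1.6]
opening: 0.0613
t 29.6 pos [0.4867 0.0359 0.0897] yaw 88.2 zax [-0.012 -0.    -1.   ] F [ 0.  -0.7 -1.6] open 0.0613 shift [-4.9  3.8 37.7] tw 0.004
108 [0.4915 0.0335 0.0325]
```

```bash
python3 -m pendant '[{"translation":[-4.5,3.5,0],"twist":[0,-0.012,0],"grip":0.1},{"translation":[0,0,0],"twist":[0,0,0],"grip":0.1},{"translation":[0,0,5],"twist":[0,0,0],"grip":0.1},{"translation":[0,0,5],"twist":[0,0,0],"grip":0.1},{"translation":[0,0,0],"twist":[0,0,0],"grip":0.1},{"translation":[0,0,0],"twist":[0,0,0],"grip":0.1},{"translation":[0,0,0],"twist":[0,0,0],"grip":0.1},{"translation":[0,0,0],"twist":[0,0,0],"grip":0.1},{"translation":[0,0,0],"twist":[0,0,0],"grip":0.1},{"translation":[0,0,0],"twist":[0,0,0],"grip":0.1}]'
cat >> h.py <<'E'
def chk(zd,name,col):
    "held dish of colour col, origin expected TCP z - zd: rim circle"
    im,d=snap('side',name); P=pts('side',d); z=robot.read_state()['tool_pos'][2]-zd+.044
    m=np.zeros(d.shape,bool)
    for b in blobs(im,col):
        if b[1][4]>60: m|=b[2]
    m=cv2.dilate(m.astype(np.uint8),np.ones((3,3)))>0
    q=P[m]; q=q[(np.abs(q[:,2]-z)<.005)&(np.hypot(q[:,0]-.491,q[:,1]-.039)<.045)]; print('dish',len(q),circ(q) if len(q)>15 else '')
E
python3 -c "
from h import *
to(.4912,.0395,.0515,88); chk(.0195,'f','orange')
"
```

```text
t: 30.7
tool_pos: [0.4925, 0.0398, 0.08]
orientation: [0.047, 3.138, -0.001]
force: [-0.7, 0.6, -0.6]
opening: 0.0615
t 30.7 pos [0.4925 0.0398 0.08  ] yaw 88.3 zax [ 0.004 -0.001 -1.   ] F [-0.7  0.6 -0.6] open 0.0615 shift [ 1.4 -0.3 28.5] tw 0.005
dish 75 [0.4944 0.0382 0.0296]
```

```bash
python3 -m pendant '[{"translation":[2,0,2],"twist":[0,0.004,0],"grip":0.1},{"translation":[0,0,4],"twist":[0,0,0],"grip":0.1},{"translation":[0,0,4],"twist":[0,0,0],"grip":0.1},{"translation":[0,0,4],"twist":[0,0,0],"grip":0.1},{"translation":[0,0,4],"twist":[0,0,0],"grip":0.1},{"translation":[0,0,4],"twist":[0,0,0],"grip":0.1},{"translation":[0,0,3],"twist":[0,0,0],"grip":0.1},{"translation":[0,0,1],"twist":[0,0,0],"grip":0.1},{"translation":[0,0,0],"twist":[0,0,0],"grip":0.1},{"translation":[0,0,0],"twist":[0,0,0],"grip":0.1}]'
python3 -c "
from h import *
to(.4912,.0395,.0515,88); chk(.0195,'g','orange')
"
```

```text
t: 31.75
tool_pos: [0.4903, 0.0399, 0.0514]
orientation: [-0.047, -3.14, 0.001]
force: [0.1, 1.0, -0.4]
opening: 0.0612
t 31.8 pos [0.4903 0.0399 0.0514] yaw 88.3 zax [-0.001 -0.    -1.   ] F [ 0.1  1.  -0.4] open 0.0612 shift [-1.  -0.4 -0.1] tw 0.005
dish 75 [0.4906 0.0389 0.0286]
```

```bash
python3 -m pendant '[{"translation":[0,0,0.5],"twist":[0,0,0],"grip":0.4},{"translation":[0,0,0],"twist":[0,0,0],"grip":0.6},{"translation":[0,0,0],"twist":[0,0,0],"grip":0.8},{"translation":[0,0,0],"twist":[0,0,0],"grip":0.8},{"translation":[0,0,-10],"twist":[0,0,0],"grip":0.8},{"translation":[0,0,-20],"twist":[0,0,0],"grip":0.8},{"translation":[0,0,-25],"twist":[0,0,0],"grip":0.8},{"translation":[0,0,-20],"twist":[0,0,0],"grip":0.8},{"translation":[0,0,0],"twist":[0,0,0],"grip":0.8},{"translation":[0,0,0],"twist":[0,0,0],"grip":0.8}]'
python3 -m pendant '[{"translation":[4,20,0],"twist":[0,0,0],"grip":0.8},{"translation":[8,35,0],"twist":[0,0,0],"grip":0.8},{"translation":[10,38,0],"twist":[0,0,0],"grip":0.8},{"translation":[10,38,0],"twist":[0,0,0],"grip":0.8},{"translation":[10,38,5],"twist":[0,0,0],"grip":0.8},{"translation":[8,30,5],"twist":[0,0,0],"grip":0.8},{"translation":[4,15,5],"twist":[0,0,0],"grip":1},{"translation":[0,5,5],"twist":[0,0,0],"grip":1},{"translation":[0,0,0],"twist":[0,0,0],"grip":1},{"translation":[0,0,0],"twist":[0,0,0],"grip":1}]'
python3 -c "
from h import *
W.pop('yellow');W.pop('orange')
look('h')
P=pts('side',np.load('pics/hside.npz')['d']); q=near(P,.4915,.0385,.038,.071,.085); print('O',len(q),circ(q) if len(q)>15 else '',np.percentile(q[:,2],[10,50,90]))
to(.432,.2785,.02,90)"
```

```text
t: 32.8
tool_pos: [0.4906, 0.0399, 0.1315]
orientation: [0.047, 3.141, -0.001]
force: [-0.0, 0.5, 0.3]
opening: 0.0834
t: 33.8
tool_pos: [0.4366, 0.265, 0.0998]
orientation: [-0.052, -3.131, 0.01]
force: [-0.0, 0.2, 0.0]
opening: 0.0927
side red 149 [0.4315 0.2784 0.0279]
side white 128 [0.6023 0.292  0.0281]
side green 20 [0.4917 0.4061 0.0296]
side tin 297 [ 0.5228 -0.2126  0.0176]
top red 17 [0.4328 0.2792 0.0281]
top white 52 [0.6035 0.2921 0.028 ]
top green 0 
top tin 129 [ 0.5252 -0.2121  0.0164]
O 153 [0.4898 0.0386 0.0281] [0.07199514 0.07578488 0.07855927]
t 33.9 pos [0.4369 0.2647 0.1002] yaw 88.1 zax [-0.01  -0.006 -1.   ] F [-0.2 -0.1 -0.8] open 0.0927 shift [ 4.5 14.1 80.1] tw -0.034
```

```bash
python3 -m pendant '[{"translation":[4,10,0],"twist":[-0.006,-0.01,-0.03],"grip":1},{"translation":[0.5,3,0],"twist":[0,0,0],"grip":1},{"translation":[0,0,0],"twist":[0,0,0],"grip":1},{"translation":[0,0,15],"twist":[0,0,0],"grip":1},{"translation":[0,0,15],"twist":[0,0,0],"grip":1},{"translation":[0,0,5],"twist":[0,0,0],"grip":1},{"translation":[0,0,0],"twist":[0,0,0],"grip":1},{"translation":[0,0,0],"twist":[0,0,0],"grip":1},{"translation":[0,0,0],"twist":[0,0,0],"grip":1},{"translation":[0,0,0],"twist":[0,0,0],"grip":1}]'
python3 -c "
from h import *
to(.432,.2785,.02,90)"
```

```text
t: 34.9
tool_pos: [0.4343, 0.2773, 0.0637]
orientation: [0.007, 3.138, 0.002]
force: [0.2, -0.8, -0.8]
opening: 0.0933
t 34.9 pos [0.4343 0.2773 0.0637] yaw 89.7 zax [ 0.003  0.001 -1.   ] F [ 0.2 -0.8 -0.8] open 0.0933 shift [ 2.4  1.2 43.7] tw -0.005
```

```bash
python3 -m pendant '[{"translation":[2.4,1,8],"twist":[0,0.003,0],"grip":1},{"translation":[0,0,12],"twist":[0,0,0],"grip":1},{"translation":[0,0,12],"twist":[0,0,0],"grip":1},{"translation":[0,0,9],"twist":[0,0,0],"grip":1},{"translation":[0,0,1],"twist":[0,0,0],"grip":1},{"translation":[0,0,0],"twist":[0,0,0],"grip":0.1},{"translation":[0,0,0],"twist":[0,0,0],"grip":0.1},{"translation":[0,0,0],"twist":[0,0,0],"grip":0.1},{"translation":[0,0,0],"twist":[0,0,0],"grip":0.1},{"translation":[0,0,0],"twist":[0,0,0],"grip":0.1}]' 12
python3 -c "
from h import *
to(.432,.2785,.02,90)"
python3 -m pendant '[{"translation":[0,0,0],"twist":[0,0,0],"grip":0.1},{"translation":[0,0,0],"twist":[0,0,0],"grip":0.1},{"translation":[0,0,-10],"twist":[0,0,0],"grip":0.1},{"translation":[0,0,-20],"twist":[0,0,0],"grip":0.1},{"translation":[0,0,-30],"twist":[0,0,0],"grip":0.1},{"translation":[0,0,-30],"twist":[0,0,0],"grip":0.1},{"translation":[0,0,-20],"twist":[0,0,0],"grip":0.1},{"translation":[0,0,-5],"twist":[0,0,0],"grip":0.1},{"translation":[0,0,0],"twist":[0,0,0],"grip":0.1},{"translation":[0,0,0],"twist":[0,0,0],"grip":0.1}]'
python3 -m pendant '[{"translation":[-4,-18,-1],"twist":[0,0,0],"grip":0.1},{"translation":[-8,-30,-1],"twist":[0,0,0],"grip":0.1},{"translation":[-8,-32,-1],"twist":[0,0,0],"grip":0.1},{"translation":[-8,-32,-1],"twist":[0,0,0],"grip":0.1},{"translation":[-8,-32,-1],"twist":[0,0,0],"grip":0.1},{"translation":[-8,-32,-1],"twist":[0,0,0],"grip":0.1},{"translation":[-8,-28,-1],"twist":[0,0,0],"grip":0.1},{"translation":[-4,-16,0],"twist":[0,0,0.02],"grip":0.1},{"translation":[-1,-8,0],"twist":[0,0,0],"grip":0.1},{"translation":[0,0,0],"twist":[0,0,0],"grip":0.1}]'
python3 -c "
from h import *
to(.4905,.0395,.0755,88)"
```

```text
t: 35.9
tool_pos: [0.4322, 0.2787, 0.0186]
orientation: [0.007, 3.141, 0.003]
force: [-0.2, 1.0, -1.1]
opening: 0.0612
t 35.9 pos [0.4322 0.2787 0.0186] yaw 89.7 zax [ 0.001  0.002 -1.   ] F [-0.2  1.  -1.1] open 0.0612 shift [ 0.2 -0.2 -1.4] tw -0.005
t: 36.9
tool_pos: [0.4315, 0.2782, 0.1408]
orientation: [0.007, 3.14, 0.003]
force: [-0.2, 0.3, -0.1]
opening: 0.0612
t: 37.9
tool_pos: [0.4798, 0.0407, 0.1316]
orientation: [-0.035, -3.119, 0.002]
force: [0.5, 0.2, -0.8]
opening: 0.0616
t 37.9 pos [0.4798 0.0407 0.1316] yaw 88.7 zax [-0.022 -0.001 -1.   ] F [ 0.5  0.2 -0.8] open 0.0616 shift [-12.   -0.8  55.9] tw 0.013
```

```bash
python3 -m pendant '[{"translation":[-9,-1,0],"twist":[0,-0.022,0.01],"grip":0.1},{"translation":[-2,0,0],"twist":[0,0,0],"grip":0.1},{"translation":[0,0,0],"twist":[0,0,0],"grip":0.1},{"translation":[0,0,6],"twist":[0,0,0],"grip":0.1},{"translation":[0,0,8],"twist":[0,0,0],"grip":0.1},{"translation":[0,0,8],"twist":[0,0,0],"grip":0.1},{"translation":[0,0,3],"twist":[0,0,0],"grip":0.1},{"translation":[0,0,0],"twist":[0,0,0],"grip":0.1},{"translation":[0,0,0],"twist":[0,0,0],"grip":0.1},{"translation":[0,0,0],"twist":[0,0,0],"grip":0.1}]'
python3 -c "
from h import *
to(.4905,.0395,.0746,88);chk(.0186,'i','red')"
```

```text
t: 38.9
tool_pos: [0.4896, 0.0432, 0.1019]
orientation: [-0.043, -3.139, 0.001]
force: [-1.1, 0.0, -0.6]
opening: 0.061
t 38.9 pos [0.4896 0.0432 0.1019] yaw 88.4 zax [-0.002 -0.    -1.   ] F [-1.1  0.  -0.6] open 0.061 shift [-1.  -3.6 27.3] tw 0.007
dish 73 [0.4898 0.0414 0.0288]
```

```bash
python3 -m pendant '[{"translation":[0,-3,0],"twist":[0,-0.002,0],"grip":0.1},{"translation":[0,0,2],"twist":[0,0,0],"grip":0.1},{"translation":[0,0,4],"twist":[0,0,0],"grip":0.1},{"translation":[0,0,4],"twist":[0,0,0],"grip":0.1},{"translation":[0,0,4],"twist":[0,0,0],"grip":0.1},{"translation":[0,0,4],"twist":[0,0,0],"grip":0.1},{"translation":[0,0,4],"twist":[0,0,0],"grip":0.1},{"translation":[0,0,3],"twist":[0,0,0],"grip":0.1},{"translation":[0,0,0],"twist":[0,0,0],"grip":0.1},{"translation":[0,0,0],"twist":[0,0,0],"grip":0.1}]'
python3 -c "
from h import *
to(.4905,.0395,.0746,88);chk(.0186,'j','red')"
```

```text
t: 39.95
tool_pos: [0.4901, 0.0398, 0.0752]
orientation: [0.044, 3.14, -0.001]
force: [-1.3, 0.6, 0.7]
opening: 0.0609
t 40.0 pos [0.4901 0.0398 0.0752] yaw 88.4 zax [ 0.001 -0.    -1.   ] F [-1.3  0.6  0.7] open 0.0609 shift [-0.5 -0.3  0.6] tw 0.007
dish 73 [0.4901 0.0389 0.0285]
```

```bash
python3 -m pendant '[{"translation":[0,0,0.6],"twist":[0,0,0],"grip":0.4},{"translation":[0,0,0],"twist":[0,0,0],"grip":0.6},{"translation":[0,0,0],"twist":[0,0,0],"grip":0.8},{"translation":[0,0,0],"twist":[0,0,0],"grip":0.8},{"translation":[0,0,-10],"twist":[0,0,0],"grip":0.8},{"translation":[0,0,-20],"twist":[0,0,0],"grip":0.8},{"translation":[0,0,-25],"twist":[0,0,0],"grip":0.8},{"translation":[0,0,-20],"twist":[0,0,0],"grip":0.8},{"translation":[0,0,0],"twist":[0,0,0],"grip":0.8},{"translation":[0,0,0],"twist":[0,0,0],"grip":0.8}]'
python3 -m pendant '[{"translation":[-9,20,0],"twist":[0,0,0],"grip":0.8},{"translation":[-16,35,0],"twist":[0,0,0],"grip":0.8},{"translation":[-17,38,0],"twist":[0,0,0],"grip":0.8},{"translation":[-17,38,0],"twist":[0,0,0],"grip":0.8},{"translation":[-17,38,5],"twist":[0,0,0],"grip":0.8},{"translation":[-16,35,10],"twist":[0,0,0],"grip":0.8},{"translation":[-11,24,10],"twist":[0,0,0],"grip":1},{"translation":[-5,11,10],"twist":[0,0,0],"grip":1},{"translation":[0,0,10],"twist":[0,0,0],"grip":1},{"translation":[0,0,0],"twist":[0,0,0],"grip":1}]'
python3 -c "
from h import *
W={k:W[k] for k in('white','green')}
import h; h.W=W
look('k')
P=pts('side',np.load('pics/kside.npz')['d']); q=near(P,.4915,.0385,.038,.095,.11); print('R',len(q),circ(q) if len(q)>15 else '',np.percentile(q[:,2],[10,50,90]))
to(.603,.2923,.02,90)"
```

```text
t: 41.0
tool_pos: [0.4901, 0.0397, 0.1551]
orientation: [0.044, 3.139, -0.001]
force: [0.4, 0.0, -1.4]
opening: 0.0838
t: 42.0
tool_pos: [0.6031, 0.2823, 0.0937]
orientation: [-0.048, -3.131, 0.01]
force: [-0.1, -0.0, -0.7]
opening: 0.093
side white 133 [0.6022 0.2919 0.0283]
side green 132 [0.4904 0.4065 0.028 ]
side tin 302 [ 0.5228 -0.2123  0.0177]
top white 25 [0.6028 0.2924 0.0273]
top green 24 [0.491  0.4068 0.0278]
top tin 137 [ 0.523  -0.2113  0.0172]
R 152 [0.4894 0.0385 0.0279] [0.09604515 0.09992811 0.10258821]
t 42.1 pos [0.6041 0.2821 0.0959] yaw 88.2 zax [-0.008 -0.005 -1.   ] F [-0.2  0.1  0.5] open 0.0931 shift [ 0.8 10.6 75.8] tw -0.031
```

View pics/kside.png

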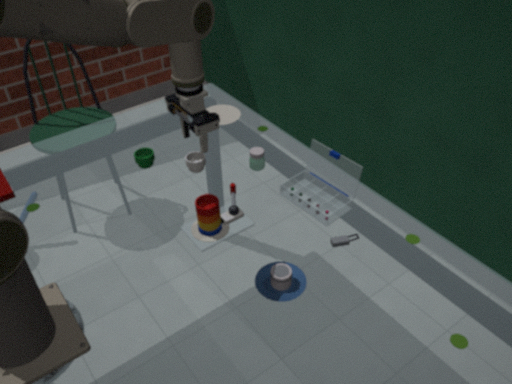

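Three dishes stand nested in the hub (208,215), the tin on the plate (281,276), lever open (knob 233,187), and the gripper is above the white dish (195,161).

```bash
python3 -m pendant '[{"translation":[0.5,9,0],"twist":[-0.005,-0.008,-0.03],"grip":1},{"translation":[0,1,0],"twist":[0,0,0],"grip":1},{"translation":[0,0,0],"twist":[0,0,0],"grip":1},{"translation":[0,0,12],"twist":[0,0,0],"grip":1},{"translation":[0,0,15],"twist":[0,0,0],"grip":1},{"translation":[0,0,5],"twist":[0,0,0],"grip":1},{"translation":[0,0,0],"twist":[0,0,0],"grip":1},{"translation":[0,0,0],"twist":[0,0,0],"grip":1},{"translation":[0,0,0],"twist":[0,0,0],"grip":1},{"translation":[0,0,0],"twist":[0,0,0],"grip":1}]'
python3 -c "
from h import *
to(.603,.2923,.02,90)"
```

```text
t: 43.1
tool_pos: [0.605, 0.2905, 0.0637]
orientation: [0.003, 3.138, 0.002]
force: [-0.6, -0.0, -0.6]
opening: 0.0928
t 43.1 pos [0.605  0.2905 0.0637] yaw 89.9 zax [ 0.004  0.001 -1.   ] F [-0.6 -0.  -0.6] open 0.0928 shift [ 2.2  1.8 43.7] tw -0.002
```

```bash
python3 -m pendant '[{"translation":[2.2,1.6,8],"twist":[0,0.004,0],"grip":1},{"translation":[0,0,12],"twist":[0,0,0],"grip":1},{"translation":[0,0,12],"twist":[0,0,0],"grip":1},{"translation":[0,0,8],"twist":[0,0,0],"grip":1},{"translation":[0,0,1],"twist":[0,0,0],"grip":1},{"translation":[0,0,0],"twist":[0,0,0],"grip":0.1},{"translation":[0,0,0],"twist":[0,0,0],"grip":0.1},{"translation":[0,0,0],"twist":[0,0,0],"grip":0.1},{"translation":[0,0,0],"twist":[0,0,0],"grip":0.1},{"translation":[0,0,0],"twist":[0,0,0],"grip":0.1}]' 12
python3 -c "
from h import *
to(.603,.2923,.02,90)"
python3 -m pendant '[{"translation":[0,0,0],"twist":[0,0,0],"grip":0.1},{"translation":[0,0,0],"twist":[0,0,0],"grip":0.1},{"translation":[0,0,-10],"twist":[0,0,0],"grip":0.1},{"translation":[0,0,-20],"twist":[0,0,0],"grip":0.1},{"translation":[0,0,-30],"twist":[0,0,0],"grip":0.1},{"translation":[0,0,-30],"twist":[0,0,0],"grip":0.1},{"translation":[0,0,-30],"twist":[0,0,0],"grip":0.1},{"translation":[0,0,-15],"twist":[0,0,0],"grip":0.1},{"translation":[0,0,0],"twist":[0,0,0],"grip":0.1},{"translation":[0,0,0],"twist":[0,0,0],"grip":0.1}]'
python3 -m pendant '[{"translation":[9,-18,-1],"twist":[0,0,0],"grip":0.1},{"translation":[15,-32,-1],"twist":[0,0,0],"grip":0.1},{"translation":[15,-34,-1],"twist":[0,0,0],"grip":0.1},{"translation":[15,-34,-1],"twist":[0,0,0],"grip":0.1},{"translation":[15,-34,-1],"twist":[0,0,0],"grip":0.1},{"translation":[15,-34,-1],"twist":[0,0,0],"grip":0.1},{"translation":[13,-30,-1],"twist":[0,0,0],"grip":0.1},{"translation":[6,-16,0],"twist":[0,0,0.02],"grip":0.1},{"translation":[3,-8,0],"twist":[0,0,0],"grip":0.1},{"translation":[0,0,0],"twist":[0,0,0],"grip":0.1}]'
python3 -c "
from h import *
to(.490,.0395,.0995,88)"
```

```text
t: 44.1
tool_pos: [0.603, 0.2925, 0.0195]
orientation: [0.003, 3.141, 0.002]
force: [-0.1, 0.6, -0.5]
opening: 0.0615
t 44.1 pos [0.603  0.2925 0.0195] yaw 89.9 zax [ 0.     0.001 -1.   ] F [-0.1  0.6 -0.5] open 0.0615 shift [-0.  -0.2 -0.5] tw -0.002
t: 45.1
tool_pos: [0.6022, 0.292, 0.1619]
orientation: [-0.003, -3.141, -0.002]
force: [-0.2, -0.2, -1.0]
opening: 0.0613
t: 46.1
tool_pos: [0.4808, 0.0433, 0.1488]
orientation: [-0.031, -3.113, 0.005]
force: [0.4, 0.3, -1.3]
opening: 0.0615
t 46.1 pos [0.4808 0.0433 0.1488] yaw 88.9 zax [-0.028 -0.003 -1.   ] F [ 0.4  0.3 -1.3] open 0.0615 shift [-10.7  -3.5  49. ] tw 0.015
```

```bash
python3 -m pendant '[{"translation":[-7,-2,0],"twist":[-0.003,-0.028,0.01],"grip":0.1},{"translation":[-2,-1,0],"twist":[0,0,0],"grip":0.1},{"translation":[0,0,0],"twist":[0,0,0],"grip":0.1},{"translation":[0,0,6],"twist":[0,0,0],"grip":0.1},{"translation":[0,0,6],"twist":[0,0,0],"grip":0.1},{"translation":[0,0,6],"twist":[0,0,0],"grip":0.1},{"translation":[0,0,2],"twist":[0,0,0],"grip":0.1},{"translation":[0,0,0],"twist":[0,0,0],"grip":0.1},{"translation":[0,0,0],"twist":[0,0,0],"grip":0.1},{"translation":[0,0,0],"twist":[0,0,0],"grip":0.1}]'
python3 -c "
from h import *
to(.4905,.0395,.0995,88)"
```

```text
t: 47.1
tool_pos: [0.4906, 0.0434, 0.1246]
orientation: [-0.041, -3.141, -0.002]
force: [-0.7, -0.3, 0.0]
opening: 0.0615
t 47.1 pos [0.4906 0.0434 0.1246] yaw 88.5 zax [-0.001  0.001 -1.   ] F [-0.7 -0.3  0. ] open 0.0615 shift [-0.  -3.9 25.1] tw 0.009
```

```bash
python3 -m pendant '[{"translation":[0,-3.5,0],"twist":[0,0,0],"grip":0.1},{"translation":[0,0,1],"twist":[0,0,0],"grip":0.1},{"translation":[0,0,3],"twist":[0,0,0],"grip":0.1},{"translation":[0,0,4],"twist":[0,0,0],"grip":0.1},{"translation":[0,0,4],"twist":[0,0,0],"grip":0.1},{"translation":[0,0,4],"twist":[0,0,0],"grip":0.1},{"translation":[0,0,4],"twist":[0,0,0],"grip":0.1},{"translation":[0,0,3],"twist":[0,0,0],"grip":0.1},{"translation":[0,0,0],"twist":[0,0,0],"grip":0.1},{"translation":[0,0,0],"twist":[0,0,0],"grip":0.1}]'
python3 -c "
from h import *
to(.4905,.0395,.0995,88)
im,d=snap('side','l'); P=pts('side',d); q=near(P,.4915,.0385,.036,.119,.132); print(len(q),circ(q))"
```

```text
t: 48.1
tool_pos: [0.4906, 0.0395, 0.0997]
orientation: [-0.041, -3.141, -0.002]
force: [0.5, 1.0, -1.4]
opening: 0.0615
t 48.1 pos [0.4906 0.0395 0.0997] yaw 88.5 zax [-0.     0.001 -1.   ] F [ 0.5  1.  -1.4] open 0.0615 shift [ 0.1 -0.   0.2] tw 0.009
89 [0.4927 0.0385 0.03  ]
```

```bash
python3 -m pendant '[{"translation":[0,0,0.3],"twist":[0,0,0],"grip":0.4},{"translation":[0,0,0],"twist":[0,0,0],"grip":0.6},{"translation":[0,0,0],"twist":[0,0,0],"grip":0.8},{"translation":[0,0,0],"twist":[0,0,0],"grip":0.8},{"translation":[0,0,-10],"twist":[0,0,0],"grip":0.8},{"translation":[0,0,-20],"twist":[0,0,0],"grip":0.8},{"translation":[0,0,-25],"twist":[0,0,0],"grip":0.8},{"translation":[0,0,-20],"twist":[0,0,0],"grip":0.8},{"translation":[0,0,0],"twist":[0,0,0],"grip":0.8},{"translation":[0,0,0],"twist":[0,0,0],"grip":0.8}]'
python3 -m pendant '[{"translation":[0,25,0],"twist":[0,0,0],"grip":0.8},{"translation":[0,42,0],"twist":[0,0,0],"grip":0.8},{"translation":[0,45,0],"twist":[0,0,0],"grip":0.8},{"translation":[0,45,0],"twist":[0,0,0],"grip":0.8},{"translation":[0,45,5],"twist":[0,0,0],"grip":0.8},{"translation":[0,45,10],"twist":[0,0,0],"grip":0.8},{"translation":[0,45,10],"twist":[0,0,0],"grip":1},{"translation":[0,35,15],"twist":[0,0,0],"grip":1},{"translation":[0,16,10],"twist":[0,0,0],"grip":1},{"translation":[0,4,0],"twist":[0,0,0],"grip":1}]'
python3 -c "
from h import *
import h; h.W={'green':W['green']}
look('m')
P=pts('side',np.load('pics/mside.npz')['d']); q=near(P,.4915,.0385,.038,.119,.132); print('W',len(q),circ(q) if len(q)>15 else '',np.percentile(q[:,2],[10,50,90]))
to(.4915,.4066,.02,90)"
```

```text
t: 49.15
tool_pos: [0.4911, 0.0394, 0.1805]
orientation: [0.041, 3.139, 0.002]
force: [-0.0, -0.7, 0.2]
opening: 0.0837
t: 50.15
tool_pos: [0.4959, 0.3961, 0.1156]
orientation: [-0.048, -3.133, 0.009]
force: [0.4, -0.4, -0.1]
opening: 0.0928
side green 131 [0.49   0.4068 0.0279]
side tin 301 [ 0.5224 -0.2125  0.0177]
top green 12 
top tin 128 [ 0.5245 -0.2108  0.0166]
W 154 [0.4906 0.0384 0.0282] [0.12061588 0.12382708 0.12612753]
t 50.2 pos [0.4969 0.395  0.1174] yaw 88.2 zax [-0.007 -0.005 -1.   ] F [-0.2 -0.5  0.8] open 0.0928 shift [ 5.1 12.  97.4] tw -0.032
```

```bash
python3 -m pendant '[{"translation":[4.5,10,8],"twist":[-0.005,-0.007,-0.03],"grip":1},{"translation":[0.5,1.5,10],"twist":[0,0,0],"grip":1},{"translation":[0,0,10],"twist":[0,0,0],"grip":1},{"translation":[0,0,12],"twist":[0,0,0],"grip":1},{"translation":[0,0,10],"twist":[0,0,0],"grip":1},{"translation":[0,0,5],"twist":[0,0,0],"grip":1},{"translation":[0,0,0],"twist":[0,0,0],"grip":1},{"translation":[0,0,0],"twist":[0,0,0],"grip":1},{"translation":[0,0,0],"twist":[0,0,0],"grip":1},{"translation":[0,0,0],"twist":[0,0,0],"grip":1}]'
python3 -c "
from h import *
to(.4912,.4066,.02,90)"
```

```text
t: 51.25
tool_pos: [0.4942, 0.4031, 0.0595]
orientation: [0.007, 3.138, 0.001]
force: [0.5, 0.3, 0.4]
opening: 0.0931
t 51.2 pos [0.4942 0.4031 0.0595] yaw 89.7 zax [ 0.003  0.001 -1.   ] F [0.5 0.3 0.4] open 0.0931 shift [ 3.1  3.4 39.5] tw -0.005
```

```bash
python3 -m pendant '[{"translation":[3,3.2,8],"twist":[0,0.003,0],"grip":1},{"translation":[0,0,10],"twist":[0,0,0],"grip":1},{"translation":[0,0,10],"twist":[0,0,0],"grip":1},{"translation":[0,0,8],"twist":[0,0,0],"grip":1},{"translation":[0,0,2],"twist":[0,0,0],"grip":1},{"translation":[0,0,0],"twist":[0,0,0],"grip":0.1},{"translation":[0,0,0],"twist":[0,0,0],"grip":0.1},{"translation":[0,0,0],"twist":[0,0,0],"grip":0.1},{"translation":[0,0,0],"twist":[0,0,0],"grip":0.1},{"translation":[0,0,0],"twist":[0,0,0],"grip":0.1}]' 12
python3 -c "
from h import *
to(.4912,.4066,.02,90)"
python3 -m pendant '[{"translation":[0,0,0],"twist":[0,0,0],"grip":0.1},{"translation":[0,0,0],"twist":[0,0,0],"grip":0.1},{"translation":[0,0,-10],"twist":[0,0,0],"grip":0.1},{"translation":[0,0,-25],"twist":[0,0,0],"grip":0.1},{"translation":[0,0,-35],"twist":[0,0,0],"grip":0.1},{"translation":[0,0,-35],"twist":[0,0,0],"grip":0.1},{"translation":[0,0,-35],"twist":[0,0,0],"grip":0.1},{"translation":[0,0,-20],"twist":[0,0,0],"grip":0.1},{"translation":[0,0,0],"twist":[0,0,0],"grip":0.1},{"translation":[0,0,0],"twist":[0,0,0],"grip":0.1}]'
python3 -m pendant '[{"translation":[0,-22,-1],"twist":[0,0,0],"grip":0.1},{"translation":[0,-40,-1],"twist":[0,0,0],"grip":0.1},{"translation":[0,-42,-1],"twist":[0,0,0],"grip":0.1},{"translation":[0,-42,-1],"twist":[0,0,0],"grip":0.1},{"translation":[0,-42,-1],"twist":[0,0,0],"grip":0.1},{"translation":[0,-42,-1],"twist":[0,0,0],"grip":0.1},{"translation":[0,-42,-1],"twist":[0,0,0],"grip":0.1},{"translation":[0,-40,-1],"twist":[0,0,0],"grip":0.1},{"translation":[0,-25,0],"twist":[0,0,0.02],"grip":0.1},{"translation":[0,-10,0],"twist":[0,0,0],"grip":0.1}]'
python3 -c "
from h import *
to(.4905,.0395,.1235,88)"
```

```text
t: 52.25
tool_pos: [0.4913, 0.4071, 0.0188]
orientation: [0.007, 3.141, 0.002]
force: [1.0, -0.4, -0.5]
opening: 0.0604
t 52.2 pos [0.4913 0.4071 0.0188] yaw 89.8 zax [ 0.001  0.001 -1.   ] F [ 1.  -0.4 -0.5] open 0.0604 shift [ 0.1 -0.5 -1.2] tw -0.004
t: 53.25
tool_pos: [0.4905, 0.4065, 0.1887]
orientation: [0.007, 3.14, 0.002]
force: [-1.0, -0.0, -1.0]
opening: 0.0597
t: 54.25
tool_pos: [0.4788, 0.0469, 0.1778]
orientation: [-0.031, -3.119, 0.007]
force: [0.5, 0.1, -0.7]
opening: 0.0601
t 54.2 pos [0.4788 0.0469 0.1778] yaw 88.9 zax [-0.023 -0.004 -1.   ] F [ 0.5  0.1 -0.7] open 0.0601 shift [-13.1  -6.9  54.1] tw 0.015
```

```bash
python3 -m pendant '[{"translation":[-9,-4,0],"twist":[-0.004,-0.023,0.01],"grip":0.1},{"translation":[-3,-2,0],"twist":[0,0,0],"grip":0.1},{"translation":[0,0,0],"twist":[0,0,0],"grip":0.1},{"translation":[0,0,6],"twist":[0,0,0],"grip":0.1},{"translation":[0,0,6],"twist":[0,0,0],"grip":0.1},{"translation":[0,0,6],"twist":[0,0,0],"grip":0.1},{"translation":[0,0,5],"twist":[0,0,0],"grip":0.1},{"translation":[0,0,0],"twist":[0,0,0],"grip":0.1},{"translation":[0,0,0],"twist":[0,0,0],"grip":0.1},{"translation":[0,0,0],"twist":[0,0,0],"grip":0.1}]'
python3 -c "
from h import *
to(.4905,.0395,.1228,88)"
```

```text
t: 55.25
tool_pos: [0.4897, 0.0443, 0.1486]
orientation: [-0.041, -3.138, -0.001]
force: [-0.3, 0.4, -0.8]
opening: 0.0597
t 55.2 pos [0.4897 0.0443 0.1486] yaw 88.5 zax [-0.004  0.001 -1.   ] F [-0.3  0.4 -0.8] open 0.0597 shift [-1.  -4.8 25.8] tw 0.009
```

```bash
python3 -m pendant '[{"translation":[-0.6,-4.4,0],"twist":[0,-0.004,0],"grip":0.1},{"translation":[0,0,1],"twist":[0,0,0],"grip":0.1},{"translation":[0,0,4],"twist":[0,0,0],"grip":0.1},{"translation":[0,0,4],"twist":[0,0,0],"grip":0.1},{"translation":[0,0,4],"twist":[0,0,0],"grip":0.1},{"translation":[0,0,4],"twist":[0,0,0],"grip":0.1},{"translation":[0,0,4],"twist":[0,0,0],"grip":0.1},{"translation":[0,0,3],"twist":[0,0,0],"grip":0.1},{"translation":[0,0,0],"twist":[0,0,0],"grip":0.1},{"translation":[0,0,0],"twist":[0,0,0],"grip":0.1}]'
python3 -c "
from h import *
to(.4905,.0395,.1228,88)
chk(.0188,'n','green')"
```

```text
t: 56.25
tool_pos: [0.4915, 0.0395, 0.124]
orientation: [0.042, 3.138, 0.002]
force: [-0.9, 0.2, 1.5]
opening: 0.0595
t 56.2 pos [0.4915 0.0395 0.124 ] yaw 88.5 zax [ 0.004  0.001 -1.   ] F [-0.9  0.2  1.5] open 0.0595 shift [ 1.  -0.   1.2] tw 0.008
dish 70 [0.4904 0.0379 0.0278]
```

```bash
python3 -m pendant '[{"translation":[0,0,0.6],"twist":[0,0,0],"grip":0.1},{"translation":[0,0,0],"twist":[0,0,0],"grip":0.4},{"translation":[0,0,0],"twist":[0,0,0],"grip":0.6},{"translation":[0,0,0],"twist":[0,0,0],"grip":0.8},{"translation":[0,0,-5],"twist":[0,0,0],"grip":0.8},{"translation":[0,0,-15],"twist":[0,0,0],"grip":0.8},{"translation":[0,0,-20],"twist":[0,0,0],"grip":0.8},{"translation":[0,0,-20],"twist":[0,0,0],"grip":0.8},{"translation":[0,0,-5],"twist":[0,0,0],"grip":0.8},{"translation":[0,0,0],"twist":[0,0,0],"grip":0.8}]'
python3 -m pendant '[{"translation":[-10,5,0],"twist":[0,0,-0.13],"grip":0.8},{"translation":[-15,5,0],"twist":[0,0,-0.13],"grip":0.8},{"translation":[-15,5,0],"twist":[0,0,-0.13],"grip":0.8},{"translation":[-15,0,0],"twist":[0,0,-0.13],"grip":0.5},{"translation":[-15,-5,0],"twist":[0,0,-0.13],"grip":0},{"translation":[-15,-5,0],"twist":[0,0,-0.13],"grip":-0.3},{"translation":[-10,-8,0],"twist":[0,0,-0.13],"grip":-0.3},{"translation":[-10,-8,0],"twist":[0,0,-0.1],"grip":-0.3},{"translation":[0,0,0],"twist":[0,0,0],"grip":-0.3},{"translation":[0,0,0],"twist":[0,0,0],"grip":-0.3}]'
python3 - <<'E'
from h import *
im,d=snap('side','o'); P=pts('side',d); q=near(P,.4915,.0385,.038,.142,.156); print('G',len(q),circ(q) if len(q)>15 else '',np.percentile(q[:,2],[10,50,90]))
q=near(P,.605,.096,.014,.054,.064); print('knob',len(q),((q.max(0)+q.min(0))/2).round(4))
to(.605,.098,.07,147)
cv2.imwrite('pics/o2.png',cv2.resize(im[130:300,130:330,::-1],None,fx=3.5,fy=3.5))
E
```

```text
t: 57.3
tool_pos: [0.491, 0.0391, 0.1937]
orientation: [0.042, 3.137, 0.001]
force: [0.1, -0.4, 0.2]
opening: 0.0837
t: 58.3
tool_pos: [0.5987, 0.0779, 0.1858]
orientation: [1.533, -2.737, -0.005]
force: [-0.1, 0.9, 0.1]
opening: 0.0341
G 175 [0.4904 0.0373 0.0281] [0.14300318 0.14780296 0.15038325]
knob 21 [0.6066 0.1009 0.0577]
t 58.4 pos [0.5985 0.0779 0.1858] yaw 148.5 zax [-0.006  0.    -1.   ] F [-0.3 -0.3 -0.2] open 0.0335 shift [-20.9   4.4 115.7] tw 0.026
```

View pics/o2.png

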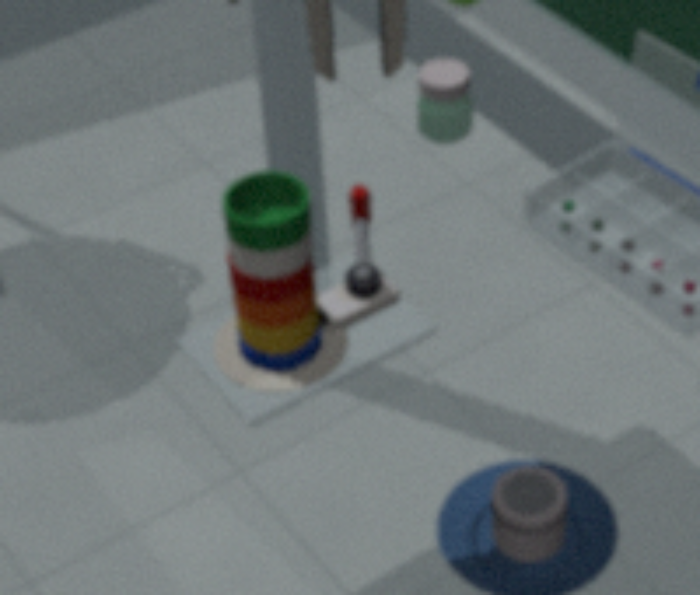

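```bash
python3 -m pendant '[{"translation":[-12,3,0],"twist":[0,0,0.025],"grip":-0.3},{"translation":[-9,1,0],"twist":[0,0,0],"grip":-0.3},{"translation":[0,0,0],"twist":[0,0,0],"grip":-0.3},{"translation":[0,0,15],"twist":[0,0,0],"grip":-0.3},{"translation":[0,0,25],"twist":[0,0,0],"grip":-0.3},{"translation":[0,0,25],"twist":[0,0,0],"grip":-0.3},{"translation":[0,0,15],"twist":[0,0,0],"grip":-0.3},{"translation":[0,0,5],"twist":[0,0,0],"grip":-0.3},{"translation":[0,0,0],"twist":[0,0,0],"grip":-0.3},{"translation":[0,0,0],"twist":[0,0,0],"grip":-0.3}]'
python3 - <<'E'
from h import *
to(.6065,.099,.044,147)
E
```

```text
t: 59.35
tool_pos: [0.6031, 0.0961, 0.095]
orientation: [1.487, -2.759, -0.004]
force: [-0.5, 0.5, -0.0]
opening: 0.0327
t 59.4 pos [0.6031 0.0961 0.095 ] yaw 146.6 zax [-0.007 -0.001 -1.   ] F [-0.5  0.5 -0. ] open 0.0327 shift [-4.6 -1.6 51. ] tw -0.006
```

```bash
python3 -m pendant '[{"translation":[-4.5,-1.5,0],"twist":[0,0,0],"grip":-0.3},{"translation":[0,0,5],"twist":[0,0,0],"grip":-0.3},{"translation":[0,0,10],"twist":[0,0,0],"grip":-0.3},{"translation":[0,0,10],"twist":[0,0,0],"grip":-0.3},{"translation":[0,0,10],"twist":[0,0,0],"grip":-0.3},{"translation":[0,0,8],"twist":[0,0,0],"grip":-0.3},{"translation":[0,0,3],"twist":[0,0,0],"grip":-0.3},{"translation":[0,0,0],"twist":[0,0,0],"grip":-0.3},{"translation":[0,0,0],"twist":[0,0,0],"grip":-0.3},{"translation":[0,0,0],"twist":[0,0,0],"grip":-0.3}]'
python3 - <<'E'
from h import *
to(.6065,.099,.044,147)
im,d=snap('side','p'); cv2.imwrite('pics/p2.png',cv2.resize(im[130:250,170:300,::-1],None,fx=4,fy=4))
E
```

```text
t: 60.35
tool_pos: [0.6087, 0.0994, 0.0474]
orientation: [1.489, -2.762, -0.001]
force: [-0.1, -0.9, 0.4]
opening: 0.0323
t 60.4 pos [0.6087 0.0994 0.0474] yaw 146.7 zax [-0.003 -0.001 -1.   ] F [-0.1 -0.9  0.4] open 0.0323 shift [1.5 1.6 3.4] tw -0.006
```

View pics/p2.png

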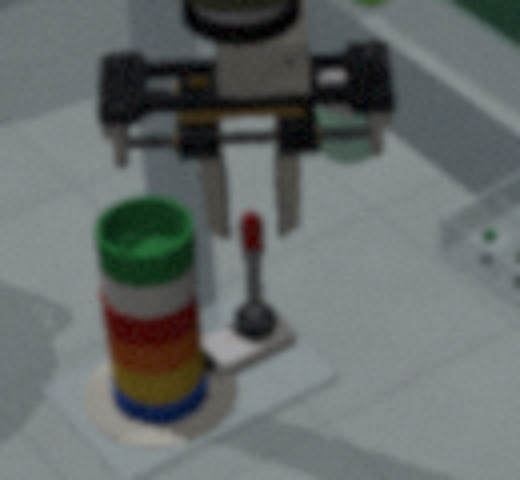

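```bash
python3 -m pendant '[{"translation":[1,0,4],"twist":[0,0,0],"grip":-0.3},{"translation":[0.4,-7.5,0],"twist":[0,0,0.1],"grip":-0.3},{"translation":[0.4,-7.5,0],"twist":[0,0,0.1],"grip":-0.3},{"translation":[0.4,-7.5,0],"twist":[0,0,0.1],"grip":-0.3},{"translation":[0.4,-7.5,0],"twist":[0,0,0.1],"grip":-0.3},{"translation":[0.4,-7.5,0],"twist":[0,0,0.1],"grip":-0.3},{"translation":[0.4,-7.5,0],"twist":[0,0,0.1],"grip":-0.3},{"translation":[0.4,-7.5,0],"twist":[0,0,0.1],"grip":-0.3},{"translation":[0.4,-7.5,0],"twist":[0,0,0.1],"grip":-0.3},{"translation":[0.4,-7.5,0],"twist":[0,0,0.1],"grip":-0.3}]'
python3 -c "
from h import *
a=-.03
to(.5655+.075*np.cos(a),.0365+.075*np.sin(a),.043,90+np.degrees(a))"
```

```text
t: 61.4
tool_pos: [0.6396, 0.0448, 0.0438]
orientation: [0.09, -3.134, -0.008]
force: [-1.5, 2.8, 1.2]
opening: 0.0328
t 61.4 pos [0.6396 0.0448 0.0438] yaw 93.3 zax [-0.007  0.005 -1.   ] F [-1.5  2.8  1.2] open 0.0328 shift [ -0.3 -10.6   0.7] tw 0.088
```

```bash
python3 -m pendant '[{"translation":[0.2,-8,0],"twist":[0,0,0.09],"grip":-0.3},{"translation":[0.4,-7.5,0],"twist":[0,0,0.1],"grip":-0.3},{"translation":[0.4,-7.5,0],"twist":[0,0,0.1],"grip":-0.3},{"translation":[0.4,-7.5,0],"twist":[0,0,0.1],"grip":-0.3},{"translation":[0.4,-7.5,0],"twist":[0,0,0.1],"grip":-0.3},{"translation":[0.4,-7.5,0],"twist":[0,0,0.1],"grip":-0.3},{"translation":[0.4,-7.5,0],"twist":[0,0,0.1],"grip":-0.3},{"translation":[0.4,-7.5,0],"twist":[0,0,0.1],"grip":-0.3},{"translation":[0.4,-7.5,0],"twist":[0,0,0.1],"grip":-0.3},{"translation":[0.4,-7.5,0],"twist":[0,0,0.1],"grip":-0.3}]'
python3 -c "
from h import *
a=-1.03
to(.5655+.075*np.cos(a),.0365+.075*np.sin(a),.043,90+np.degrees(a))"
```

```text
t: 62.4
tool_pos: [0.6087, -0.0198, 0.0439]
orientation: [-1.466, -2.771, -0.011]
force: [-0.1, 1.0, -0.3]
opening: 0.0327
t 62.4 pos [ 0.6087 -0.0198  0.0439] yaw 34.2 zax [-0.003  0.01  -1.   ] F [-0.1  1.  -0.3] open 0.0327 shift [-4.  -8.3  0.8] tw 0.056
```

```bash
python3 -m pendant '[{"translation":[-1.5,-4,0],"twist":[0,0,0.05],"grip":-0.3},{"translation":[-1,-3,0],"twist":[0,0,0],"grip":-0.3},{"translation":[0,0,0],"twist":[0,0,0],"grip":-0.2},{"translation":[0,0,0],"twist":[0,0,0],"grip":-0.2},{"translation":[0,0,-8],"twist":[0,0,0],"grip":-0.2},{"translation":[0,0,-12],"twist":[0,0,0],"grip":-0.2},{"translation":[0,0,-20],"twist":[0,0,0],"grip":-0.2},{"translation":[0,0,-30],"twist":[0,0,0],"grip":-0.2},{"translation":[0,0,-30],"twist":[0,0,0],"grip":-0.2},{"translation":[0,0,-20],"twist":[0,0,0],"grip":-0.2}]'
python3 -m pendant '[{"translation":[0,0,-20],"twist":[0,0,0],"grip":-0.2},{"translation":[0,-20,-20],"twist":[0,0,0],"grip":-0.2},{"translation":[0,-30,0],"twist":[0,0,0],"grip":-0.2},{"translation":[0,-30,0],"twist":[0,0,0],"grip":-0.2},{"translation":[0,-30,0],"twist":[0,0,0],"grip":-0.2},{"translation":[0,-30,0],"twist":[0,0,0],"grip":-0.2},{"translation":[0,-10,0],"twist":[0,0,0],"grip":-0.2},{"translation":[0,0,0],"twist":[0,0,0],"grip":-0.2},{"translation":[0,0,0],"twist":[0,0,0],"grip":-0.2},{"translation":[0,0,0],"twist":[0,0,0],"grip":-0.2}]'
python3 - <<'E'
from h import *
for n in('side','top'):
    im,d=snap(n,'q'+n); P=pts(n,d)
    for r,a in dict(green=(.4905,.0385,.038,.142,.156),knob=(.605,-.026,.018,.053,.064),tin=(.5225,-.211,.034,.041,.052)).items():
        q=near(P,*a); print(n,r,len(q),circ(q) if len(q)>15 else '',q.mean(0).round(4) if len(q) else '')
    if n=='side': cv2.imwrite('pics/q2.png',cv2.resize(im[100:310,130:380,::-1],None,fx=3,fy=2.8))
to(.6,-.03,.2)
E
```

```text
t: 63.4
tool_pos: [0.6024, -0.0267, 0.1688]
orientation: [-1.531, -2.731, -0.009]
force: [1.0, -0.0, 0.6]
opening: 0.037
t: 64.4
tool_pos: [0.4782, -0.1067, 0.2279]
orientation: [1.52, 2.734, 0.021]
force: [0.1, -0.8, -0.3]
opening: 0.0372
side green 105 [0.4891 0.0377 0.0282] [0.4779 0.0268 0.1469]
side knob 29 [ 0.6047 -0.0269  0.0055] [ 0.604  -0.0266  0.0576]
side tin 304 [ 0.5225 -0.2127  0.0178] [ 0.5223 -0.2129  0.0468]
top green 69 [0.4901 0.0382 0.028 ] [0.4909 0.0392 0.147 ]
top knob 13  [ 0.606  -0.0242  0.0567]
top tin 0  
t 64.5 pos [ 0.4781 -0.1066  0.2276] yaw 31.9 zax [ 0.018  0.005 -1.   ] F [ 1.1 -0.7 -0.4] open 0.0375 shift [  0.8 143.4  30.1] tw None
```

View pics/q2.png

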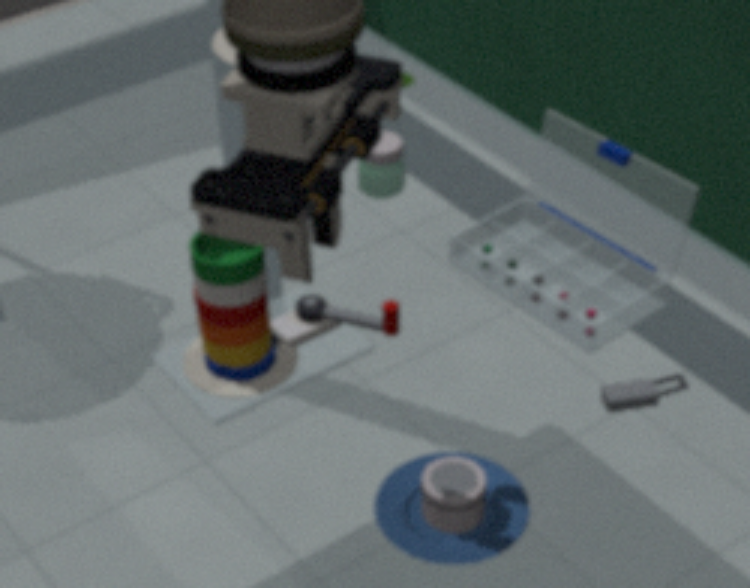

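```bash
python3 -c "
from plant import robot
print(robot.close_job())"
```

```text
the job is handed in; nothing more can be done
None
```

The job is handed in at about 64 s. The brake lever was opened and the tin moved to the cobalt plate. All five dishes were then stacked in the hub, from the bottom: yellow, orange, red, white, green. After that the lever was closed again. Yellow was knocked about 3 cm aside partway through; I measured it again before picking it up.

**Last checks from the cameras:**
- **Lever:** the knob is back at its starting clamped position to within about 1 mm in both views. The shoe force can't be read directly. The green dish on top moved about 1 mm towards the far wall when the lever closed, which suggests the shoe is pressing.
- **Stack:** the green rim measured about 0.147 m high (0.148 m expected when fully nested). Its centre is within about 2 mm of the hub axis, and the stack looks straight.
- **Tin:** upright, about 2 mm from the plate's middle in the side view. The arm hid it from the top camera in the last picture, but an earlier top view agreed.
- **Jar, clip and case:** they look undisturbed by eye; I did not measure them.
- **Robot:** the arm ended clear above the scene, touching nothing.

No check failed. The two cameras differed by 1–3 mm, about what their calibration allows.

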